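Pack the book press and hold it shut

TASK

The mended book is clamped to the back stop of the little book press, but the press's sprung jaw reaches its stop before it meets the pad in front of the book. Stand wooden blocks upright in the gap between pad and jaw, broad faces towards pad and jaw, one after another, until there are enough (two or three, depending on the gap) for the jaw to press on them before it reaches its stop; then push the jaw by its upright handle firmly onto the packed blocks and finish while still holding it pressed, since it springs open when let go. Leave the other things on the desk alone.

Things in the scene. Friction and masses are not known exactly. Their poses are not given: they have to be found in the camera images.
- press: Small wooden book press fixed to the desk, its bed 200 (x) x 330 (y) x 12 mm thick. Origin on the desk surface under the jaws; z up; the press's parts lie along its y axis: book and back stop on the -y side, jaw and handle on the +y side. The blocks are to stand on the bed (its top 12 mm above the desk) on the line x = 0 of this frame (within 15 mm). Two 8 mm high metal strips run along the bed at x = -70 and +70 mm.
- pad_face (a point): Middle of the face of the wooden pad that looks to the jaw (press +y). The pad is 46 mm wide (x), 30 mm thick (y) and its top is 97 mm above the desk; behind it stand the book (148 mm wide, top 119 mm above the desk) and the back board. They are clamped and do not move when pressed.
- backstop (a joint): Where the back stop is clamped along the press, m: 0 to 0.036, growing away from the jaw. It stays there. With the jaw at its stop the gap between pad and jaw is 27 mm plus this value; with the jaw open it is 59 mm plus this value.
- jaw_face (a point): Middle of the jaw's face that looks to the pad (press -y). The jaw plate is 46 mm wide (x), 18 mm thick (y), its top 97 mm above the desk.
- jaw (a joint): Travel of the jaw towards the pad (press -y), m: 0 open (it starts and rests there by its spring) to 0.032 at its stop. The return spring pushes it open with 2 N at 0 and 3.6 N at the stop.
- handle (a point): Point on the jaw's upright wooden handle, a square post 20 x 20 mm, 15 mm below its top (its top is 105 mm above the desk), on its axis. The post stands on the jaw's foot (top 32 mm above the desk), with 52 mm free between it and the jaw plate. It moves with the jaw; push it towards press -y to close.
- block0_center (a point): Centre of a loose plain wooden block, 54 (x) x 22 (y) x 90 mm (z, height), 70 g, standing upright on the desk; its centre is 45 mm above its underside. Broad faces look along its y axis.
- block1_center (a point): Centre of a second block, the same.
- block2_center (a point): Centre of a third block, the same.
- glue_mid (a point): Bystander: yellow glue bottle with green cap, 32 mm across, 100 mm tall. Point on its axis 50 mm above its underside. Leave it alone.
- mug_mid (a point): Bystander: white mug, 80 mm across, 90 mm tall. Point on its axis 45 mm above its underside. Leave it alone.
- pencup_mid (a point): Bystander: black cup of pens, 76 mm across, 140 mm tall with the pens. Point on its axis 45 mm above its underside. Leave it alone.
- stapler_mid (a point): Bystander: stapler, 120 x 30 x 50 mm. Point on its axis 20 mm above its underside. Leave it alone.
- mouse_mid (a point): Bystander: computer mouse on its mat, 105 x 60 x 34 mm. Point on its axis 17 mm above its underside. Leave it alone.
Things that resemble listed ones, but are neither listed nor needed, are in the scene too. Leave any green look-alike of the part that bears block2_center alone.

How it is judged:
By the outcome, as a careful person would: the job done as asked, in the order asked, and still so for the second after the job is handed in, while the arm keeps its last pose, push and grip.
It also fails if it takes over 72 s, if anything falls off the work surface, if the arm or the gripper's body presses on something with over 40 N, if the wrist force passes 120 N, or if a joint passes its speed limit or range.

ROBOT

A 6-joint arm with a two-finger parallel gripper is mounted at the origin on the work surface. World frame = base frame: x ahead of the robot, y to its left, z up, the work surface at z = 0. Lengths are in m, angles in degrees, forces in N, time in s.
With the tool pointing down it reaches from about 0.375 to 0.9 m from the base axis. Payload 3.1 kg.
Tool frame: the origin (TCP) lies at the very end of the fingers, on their centre line; the grasp point (between the pads) lies 19 mm behind it; z points along the fingers, x is the direction in which the jaws open and shut, and the axes are right-handed (so a half turn about z gives the same grasp; the last joint's range is limited). The gripper opens to 87 mm and grips with 3 to 60 N. Pads are 19 mm wide; open, the fingers measure 117 mm over their backs; the gripper's body (75 mm by 190 mm) begins 51 mm behind the grasp point.
Start: joints at [-81.732, 30.224, 82.088, -0, 67.689, -10.227], TCP at [0.198, -0.593, 0.223] pointing down, gripper open.
Joint ranges: [-176.69, 176.69], [-43.24, 126.21], [12.49, 139.97], [-82, 262], [0, 151.66], [-163.58, 163.58]. Speed limits (degrees/s): [159.86, 159.86, 180, 180, 180, 180].

INTERFACE

Orientations are given as a 3x3 rotation matrix whose columns are the frame's x, y, z axes.
In Python, from rig import bot gives the robot as it stands.
- The arm moves only by the tool arm_command, never from a script. Its argument "plan" is a list of rows, each an object of numbers: "claw": the opening, from 0 (shut) to 1 (fully open); "dx", "dy", "dz": the shift along the tool's x, y, z in cm; "twist": the turn about the tool's z in degrees. A call has 1 to 8 rows; each row is the pose to reach, as a shift and turn from the pose measured when the call began, along the tool's axes at that moment; what a row does not reach only later rows make up. A row lasts 1/12 s, in which the tool goes at most 41.7 mm and 7.16 degrees, less where a joint would pass 70% of its speed; a pose out of reach is approached as far as the arm can. A call with a gripper value outside its range is refused whole. The fingers move at their own pace and stop on an object; the grip force is fixed at half the most. Time passes only in rows, so rows that repeat a pose let the fingers close. It gives the time, the measured TCP pose, the force and the opening at its end, in the units of the state.
- bot.read_state(): the state, without advancing time (a new reading comes with each control period).
- bot.capture(name): name is "scene" or "side" or "wrist"; returns the picture (400x640x3 uint8, red, green, blue); there is no depth.
- bot.calibration(name): a dict with "intrinsics" (3x3 intrinsics, pixels), "rvec" (rotation vector, rad) and "tvec" (3), from world to camera coordinates, as OpenCV has them; the wrist camera has in their place "T_tool_cam" (4x4, takes a point from camera to tool coordinates, whose origin is the TCP and whose axes are the tool frame's). Camera axes: x right, y down, z forward; pixel columns grow to the right and rows downward; lengths in m; the calibration is good to about 2 mm. A picture is of the moment at which its call begins: read the wrist's pose just before it. calibration takes no time and is no camera call.
- bot.hand_in(): hands the job in, once; it reports no verdict.
The state is a dict: "time_s": time; "joint_positions": joint angles; "qvel": joint speeds; "tau": joint torques, N m; "position": TCP position; "tcp_rot": TCP orientation; "force": force on the tool from outside, world axes, zero at the start; "moment": the same for the moment, N m; "opening": opening from 0.0 (shut) to 1.0 (fully open).
Only numpy, scipy, OpenCV 4.12 (cv2) and the standard library are available. Lean on these libraries where they do the work, as an engineer would, in place of code of your own. Each camera call takes 0.05 s, during which the arm holds its last target.

## Working session

There is one attempt and no reset: what is moved stays moved. The work goes in short steps, Python scripts to look and compute and a tool call to move; the robot and the scene stay as the last step left them, time stands still between calls to the robot, and variables do not carry over. Pictures are saved under pics/ and viewed, and the job is handed in when it is done.

Besides the shell and the picture viewer there is one more tool, called after ">>>" as name(argument=value, ...), one argument or row to a line, values as JSON. arm_command: Moves the arm, as the interface text tells. Its arguments: {"type":"object","properties":{"plan":{"type":"array"}},"required":["plan"]}

```bash
ls; mkdir -p pics
python3 - <<'E'
from rig import bot
import cv2,json
s=bot.read_state();print(s)
for n in ["scene","side","wrist"]:
    im=bot.capture(n);cv2.imwrite(f"pics/{n}0.png",im[:,:,::-1]);print(n,bot.calibration(n))
E
```

```text
pics
{'time_s': 0.0, 'joint_positions': array([-8.17318683e+01,  3.02802807e+01,  8.21541135e+01, -9.48459016e-04,
        6.76903309e+01, -1.02263372e+01]), 'qvel': array([ 0.08182919,  0.0229984 ,  0.06884756,  0.0957203 , -0.00076255,
        0.09351047]), 'tau': array([-2.98668192e-04, -4.40042925e+01, -1.76594138e+01,  6.30257791e-02,
        5.83141192e-02, -1.68120514e-04]), 'position': array([ 0.19818644, -0.59198691,  0.22157016]), 'tcp_rot': array([[ 3.17218731e-01, -9.48352344e-01, -3.28200622e-04],
       [-9.48349975e-01, -3.17218683e-01,  2.15203192e-03],
       [-2.14499589e-03, -3.71415782e-04, -9.99997631e-01]]), 'force': array([-1.16545457,  0.21444225,  0.51789039]), 'moment': array([ 0.00590619, -0.00636717, -0.03199939]), 'opening': 1.0010360996690653}
scene {'intrinsics': array([[380.36115033,   0.        , 316.9249868 ],
       [  0.        , 380.36115033, 198.06418732],
       [  0.        ,   0.        ,   1.        ]]), 'rvec': array([ 2.4293044 ,  0.7231853 , -0.24754775]), 'tvec': array([-0.59669005, -0.09865647,  1.09793808])}
side {'intrinsics': array([[519.80803205,   0.        , 324.4879597 ],
       [  0.        , 519.80803205, 197.7731689 ],
       [  0.        ,   0.        ,   1.        ]]), 'rvec': array([ 0.70841375, -2.7110179 ,  0.96772523]), 'tvec': array([0.5812413 , 0.14091499, 1.26811736])}
wrist {'intrinsics': array([[302.42907998,   0.        , 321.54496699],
       [  0.        , 302.42907998, 198.13304605],
       [  0.        ,   0.        ,   1.        ]]), 'T_tool_cam': array([[ 9.99998128e-01,  1.57750632e-03, -1.12014159e-03,
         1.92919520e-04],
       [-1.21333141e-03,  9.62292672e-01,  2.72013495e-01,
        -7.47650702e-02],
       [ 1.50700705e-03, -2.72011627e-01,  9.62292785e-01,
        -1.60825239e-01],
       [ 0.00000000e+00,  0.00000000e+00,  0.00000000e+00,
         1.00000000e+00]])}
```

View pics/scene0.png

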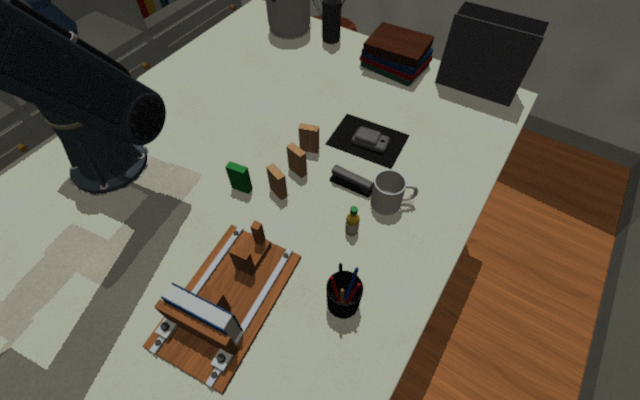

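View pics/side0.png

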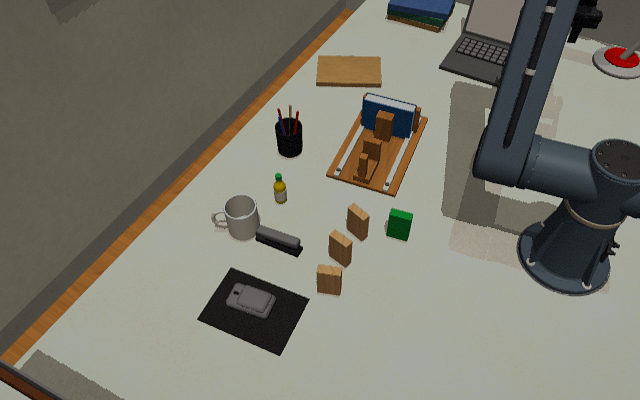

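View pics/wrist0.png

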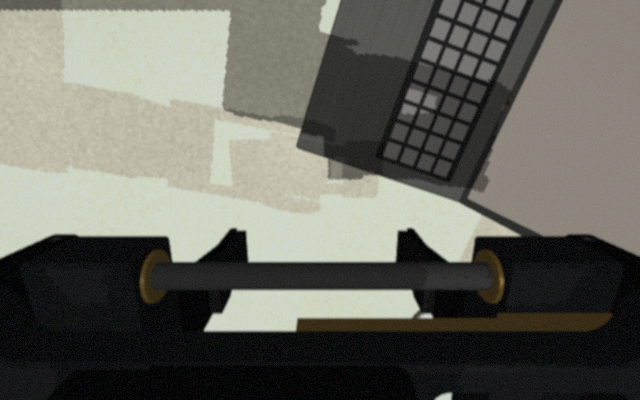

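The scene view shows the press at about (225,300), three wooden blocks at (278,182), (297,160) and (309,138), and the green look-alike at (240,177). I'll enlarge crops next.

Run:
```python
import cv2
a=cv2.imread("pics/scene0.png");b=cv2.imread("pics/side0.png")
def crop(im,x,y,w,h,k,n):
    c=cv2.resize(im[y:y+h,x:x+w],None,fx=k,fy=k,interpolation=cv2.INTER_CUBIC)
    for i in range(0,w,20):
        cv2.putText(c,str(x+i),(i*k,8),0,.3,(0,0,255),1);cv2.line(c,(i*k,8),(i*k,14),(0,0,255))
    for i in range(0,h,20):
        cv2.putText(c,str(y+i),(0,i*k+3),0,.3,(0,0,255),1);cv2.line(c,(20,i*k),(26,i*k),(0,0,255))
    cv2.imwrite(n,c)
crop(a,140,215,170,145*1,4,"pics/s_press.png".replace("x",""))
crop(a,220,110,120,100,6,"pics/s_blocks.png")
crop(b,310,85,130,115,5,"pics/d_press.png")
crop(b,300,190,130,115,5,"pics/d_blocks.png")
```

```text
(no output)
```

View pics/s_press.png

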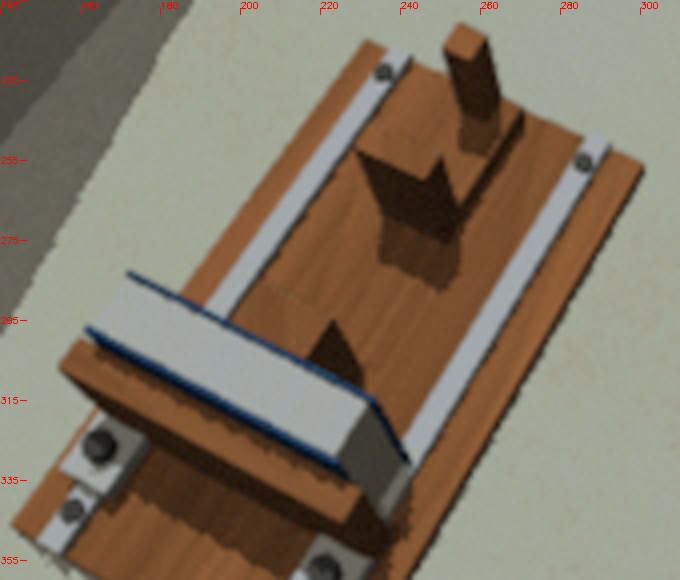

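View pics/s_blocks.png

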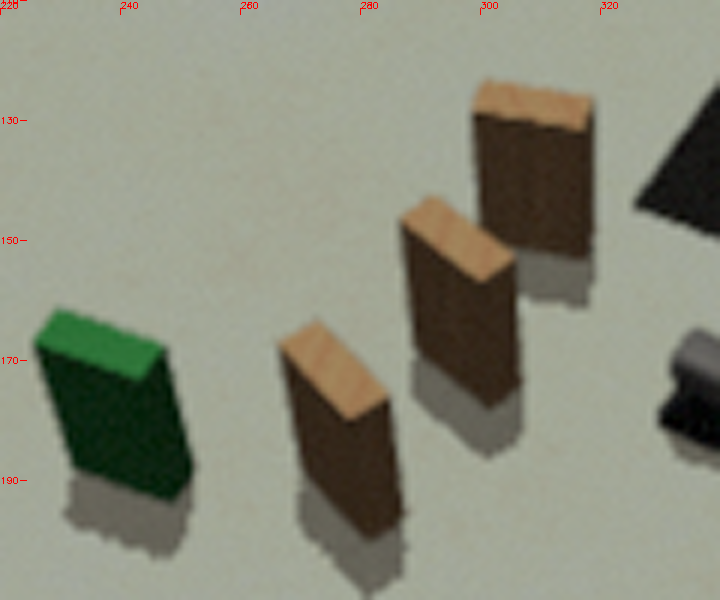

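View pics/d_press.png

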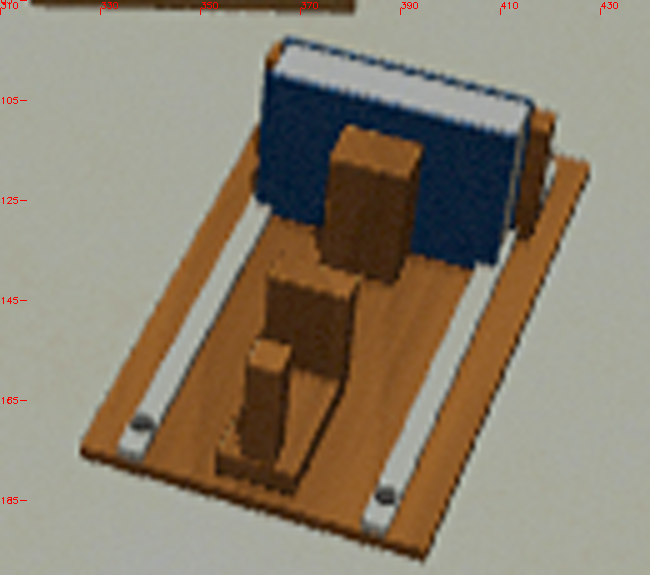

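View pics/d_blocks.png

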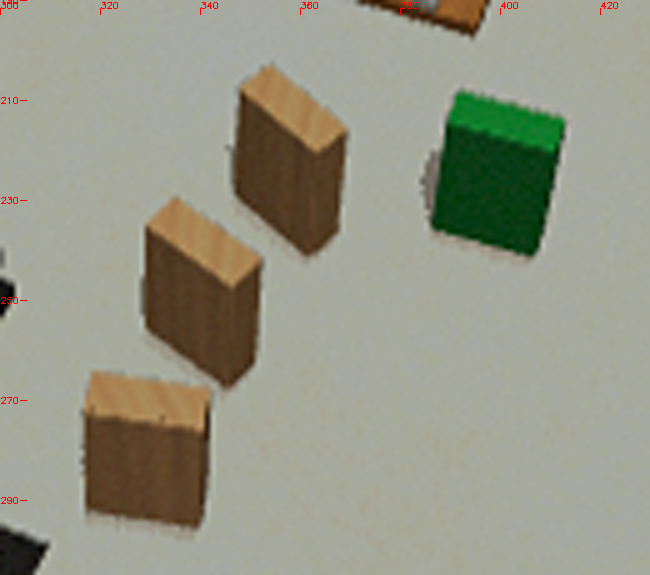

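```bash
cat > h.py <<'E'
import numpy as np,cv2
from rig import bot
def ray(n,u,v):
    c=bot.calibration(n);R=cv2.Rodrigues(c["rvec"])[0];o=-R.T@c["tvec"]
    d=R.T@np.linalg.inv(c["intrinsics"])@[u,v,1];return o,d
def onz(n,u,v,z):
    o,d=ray(n,u,v);return o+d*(z-o[2])/d[2]
def proj(n,P):
    c=bot.calibration(n);return cv2.projectPoints(np.array(P,float),c["rvec"],c["tvec"],c["intrinsics"],None)[0].reshape(-1,2)
E
python3 - <<'E'
from h import *
np.set_printoptions(precision=4,suppress=True)
S={'A':[(280,345),(318,322),(388,395),(350,418)],'B':[(402,220),(434,196),(515,258),(483,283)],'C':[(472,110),(486,80),(594,98),(584,131)]}
D={'A':[(240,90),(270,66),(347,130),(317,153)],'B':[(147,226),(178,199),(262,262),(232,288)],'C':[(87,415),(92,372),(210,390),(203,431)]}
for k in 'ABC':
  for n,pts in (('scene',[(220+x/6,110+y/6) for x,y in S[k]]),('side',[(300+x/5,190+y/5) for x,y in D[k]])):
    P=np.array([onz(n,u,v,.09)[:2] for u,v in pts]);c=P.mean(0)
    r=cv2.minAreaRect((P*1000).astype(np.float32))
    L=[np.linalg.norm(P[i]-P[(i+1)%4]) for i in range(4)]
    i=1 if L[1]>L[0] else 0
    d=P[(i+1)%4]-P[i]+P[(i+2)%4]-P[(i+3)%4]
    print(k,n,c,np.degrees(np.arctan2(d[1],d[0]))%180,np.array(L))
print("bed")
for x,y in [(370,40),(643,165),(12,525)]: print(onz('scene',140+x/4,215+y/4,.012))
for x,y in [(82,455),(425,558),(588,165)]: print(onz('side',310+x/5,85+y/5,.012))
print("handle top")
for x,y in [(462,23),(488,40),(470,62),(443,46)]: print(onz('scene',140+x/4,215+y/4,.105))
for x,y in [(255,340),(291,346),(284,372),(249,365)]: print(onz('side',310+x/5,85+y/5,.105))
print("pad top front corners, book");
for x,y in [(330,168),(412,180),(422,148),(345,127)]: print(onz('side',310+x/5,85+y/5,.097))
print('jawtop')
for x,y in [(268,275),(355,290)]: print(onz('side',310+x/5,85+y/5,.097))
for x,y in [(357,152),(430,182),(440,157)]: print(onz('scene',140+x/4,215+y/4,.097))
E
```

```text
A scene [0.4718 0.1811] 161.9311048447991 [0.0198 0.0514 0.0193 0.051 ]
A side [0.4677 0.1864] 161.77538918604137 [0.021  0.0527 0.0202 0.0519]
B scene [0.4728 0.2703] 167.71068303088975 [0.0198 0.0525 0.0198 0.0525]
B side [0.4679 0.2758] 166.80124904062185 [0.0211 0.052  0.02   0.0516]
C scene [0.4538 0.3577] 18.65539484363248 [0.0206 0.0516 0.0219 0.0533]
C side [0.4495 0.3623] 19.6130211616954 [0.0221 0.0529 0.0211 0.0513]
bed
[0.4401 0.03   0.012 ]
[0.6342 0.052  0.012 ]
[ 0.4783 -0.2963  0.012 ]
[0.6257 0.0629 0.012 ]
[0.4316 0.0384 0.012 ]
[ 0.4736 -0.29    0.012 ]
handle top
[0.529  0.0325 0.105 ]
[0.5483 0.0316 0.105 ]
[0.5488 0.0149 0.105 ]
[0.5297 0.0149 0.105 ]
[0.5455 0.022  0.105 ]
[0.5273 0.0168 0.105 ]
[0.5222 0.0352 0.105 ]
[0.5401 0.0395 0.105 ]
pad top front corners, book
[ 0.5724 -0.124   0.097 ]
[ 0.5286 -0.1371  0.097 ]
[ 0.5347 -0.1638  0.097 ]
[ 0.5799 -0.1589  0.097 ]
jawtop
[ 0.5645 -0.0317  0.097 ]
[ 0.519 -0.044  0.097]
[ 0.529  -0.0591  0.097 ]
[ 0.5733 -0.0514  0.097 ]
[ 0.5684 -0.0371  0.097 ]
```

Both cameras agree to within about 6 mm. That gives blocks at (.470,.184), (.470,.273) and (.452,.360), and the press yawed about 7° with a gap of roughly 81 mm. I'll go over the gap for a wrist view.

```bash
cat >> h.py <<'E'
def go(x,y,z,yaw):
    s=bot.read_state();R=s["tcp_rot"];d=R.T@(np.array([x,y,z])-s["position"])*100
    cur=np.degrees(np.arctan2(R[1,0],R[0,0]));t=-((yaw-cur+90)%180-90)
    print("dx %.2f dy %.2f dz %.2f twist %.1f"%(*d,t),"t",round(s["time_s"],2),"pos",s["position"].round(4),"yaw %.1f"%cur,"F",s["force"].round(1),"op %.3f"%s["opening"])
def wrist(name):
    s=bot.read_state();im=bot.capture("wrist");cv2.imwrite(f"pics/{name}.png",im[:,:,::-1])
    np.savez(f"pics/{name}.npz",p=s["position"],R=s["tcp_rot"])
def wz(name,u,v,z):
    f=np.load(f"pics/{name}.npz");c=bot.calibration("wrist");T=c["T_tool_cam"]
    d=f["R"]@T[:3,:3]@np.linalg.inv(c["intrinsics"])@[u,v,1];o=f["p"]+f["R"]@T[:3,3]
    return o+d*(z-o[2])/d[2]
E
python3 -c "
from h import *
go(.555,-.165,.22,7)"
```

```text
dx -29.19 dy -47.39 dz 0.24 twist -78.5 t 0.15 pos [ 0.1982 -0.5921  0.2218] yaw -71.5 F [-0.2  0.3  0.1] op 1.002
```

>>> arm_command(
  plan=[
    {"dx": -29.2,"dy": -47.4,"dz": 0.2,"twist": -78.5,"claw": 1},
    {"dx": -29.2,"dy": -47.4,"dz": 0.2,"twist": -78.5,"claw": 1},
    {"dx": -29.2,"dy": -47.4,"dz": 0.2,"twist": -78.5,"claw": 1},
    {"dx": -29.2,"dy": -47.4,"dz": 0.2,"twist": -78.5,"claw": 1},
    {"dx": -29.2,"dy": -47.4,"dz": 0.2,"twist": -78.5,"claw": 1},
    {"dx": -29.2,"dy": -47.4,"dz": 0.2,"twist": -78.5,"claw": 1},
    {"dx": -29.2,"dy": -47.4,"dz": 0.2,"twist": -78.5,"claw": 1},
    {"dx": -29.2,"dy": -47.4,"dz": 0.2,"twist": -78.5,"claw": 1},
  ],
)

```text
time_s: 0.82
position: [0.4126, -0.3348, 0.2211]
tcp_rot: [[0.971, -0.24, -0.0], [-0.24, -0.971, 0.002], [-0.001, -0.002, -1.0]]
force: [0.9, -0.3, 0.1]
opening: 1.003
```

```bash
python3 -c "
from h import *
go(.555,-.165,.22,7)"
```

```text
dx 9.75 dy -19.90 dz 0.14 twist -20.9 t 0.82 pos [ 0.4126 -0.3348  0.2211] yaw -13.9 F [ 0.9 -0.3  0.1] op 1.003
```

>>> arm_command(
  plan=[
    {"dx": 9.7,"dy": -19.9,"dz": 0.1,"twist": -20.9},
    {"dx": 9.7,"dy": -19.9,"dz": 0.1,"twist": -20.9},
    {"dx": 9.7,"dy": -19.9,"dz": 0.1,"twist": -20.9},
    {"dx": 9.7,"dy": -19.9,"dz": 0.1,"twist": -20.9},
    {"dx": 9.7,"dy": -19.9,"dz": 0.1,"twist": -20.9},
    {"dx": 9.7,"dy": -19.9,"dz": 0.1,"twist": -20.9},
    {"dx": 9.7,"dy": -19.9,"dz": 0.1,"twist": -20.9},
    {"dx": 9.7,"dy": -19.9,"dz": 0.1,"twist": -20.9},
  ],
)

```text
$.plan[0]: bad value
```

```bash
python3 -c "
from h import *
go(.555,-.165,.22,7)
wrist('w1')
a=cv2.imread('pics/w1.png');cv2.imwrite('pics/w1b.png',cv2.resize(a[:250,180:480],None,fx=2.4,fy=2.4,interpolation=cv2.INTER_CUBIC))"
```

```text
dx 9.75 dy -19.90 dz 0.14 twist -20.9 t 0.82 pos [ 0.4126 -0.3348  0.2211] yaw -13.9 F [ 0.9 -0.3  0.1] op 1.003
```

View pics/w1b.png

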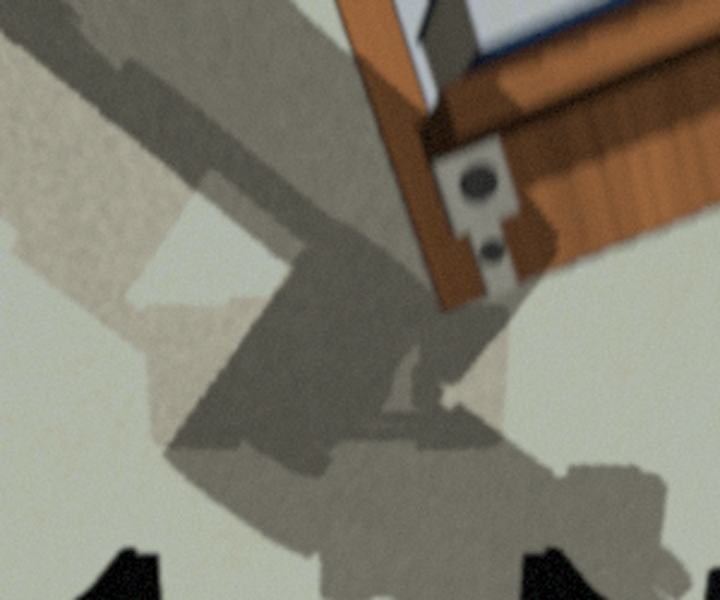

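The move was refused because `claw` is required in every row, so this view only catches the -y end of the bed. I'll send it again.

>>> arm_command(
  plan=[
    {"dx": 9.7,"dy": -19.9,"dz": 0.1,"twist": -20.9,"claw": 1},
    {"dx": 9.7,"dy": -19.9,"dz": 0.1,"twist": -20.9,"claw": 1},
    {"dx": 9.7,"dy": -19.9,"dz": 0.1,"twist": -20.9,"claw": 1},
    {"dx": 9.7,"dy": -19.9,"dz": 0.1,"twist": -20.9,"claw": 1},
    {"dx": 9.7,"dy": -19.9,"dz": 0.1,"twist": -20.9,"claw": 1},
    {"dx": 9.7,"dy": -19.9,"dz": 0.1,"twist": -20.9,"claw": 1},
    {"dx": 9.7,"dy": -19.9,"dz": 0.1,"twist": -20.9,"claw": 1},
    {"dx": 9.7,"dy": -19.9,"dz": 0.1,"twist": -20.9,"claw": 1},
  ],
)

```text
time_s: 1.53
position: [0.557, -0.1557, 0.2213]
tcp_rot: [[0.991, 0.134, 0.002], [0.134, -0.991, 0.008], [0.003, -0.007, -1.0]]
force: [-0.1, -0.5, -0.4]
opening: 1.001
```

```bash
python3 -c "
from h import *
go(.555,-.165,.22,7)
wrist('w2')
a=cv2.imread('pics/w2.png');cv2.imwrite('pics/w2b.png',cv2.resize(a[:250,180:480],None,fx=2.4,fy=2.4,interpolation=cv2.INTER_CUBIC))"
```

```text
dx -0.32 dy 0.90 dz 0.12 twist 0.7 t 1.53 pos [ 0.557  -0.1557  0.2213] yaw 7.7 F [-0.1 -0.5 -0.4] op 1.001
```

View pics/w2b.png

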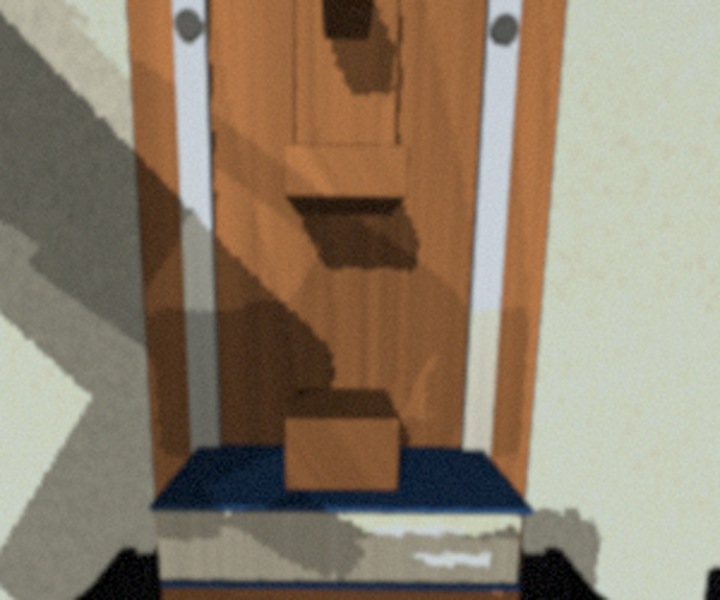

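The wrist view is square to the press. In crop coordinates the pad-top front edge is at row 418 (columns 285–398), and the jaw-top front edge is at row 198 (columns 287–405).

```bash
python3 -c "
from h import *
np.set_printoptions(precision=4,suppress=True)
go(.555,-.165,.22,7)
def p(x,y,z): return wz('w2',180+x/2.4,y/2.4,z)
pl,pr=p(285,418,.097),p(398,418,.097);jl,jr=p(287,198,.097),p(405,198,.097)
print('pad',pl,pr,'jaw',jl,jr)
print('rear pad',p(285,490,.097),p(400,490,.097),'jaw rear',p(290,146,.097),p(403,146,.097))
print('book',p(153,510,.119),p(530,512,.119))
for x,y,X in [(173,0,-.078),(205,0,0),(520,0,0),(486,0,0)]: print('strip',p(x,y,.02))
for q in [(175,15),(190,450),(519,15),(490,450)]: print('strip out',p(*q,.02))
d=pr-pl+jr-jl;yaw=np.arctan2(d[1],d[0]);print(np.degrees(yaw))
n=np.array([-np.sin(yaw),np.cos(yaw)]);print('gap',((jl+jr-pl-pr)[:2]/2)@n)
"
```

```text
dx -0.24 dy 0.81 dz 0.12 twist 0.6 t 1.58 pos [ 0.5563 -0.1567  0.2213] yaw 7.6 F [-0.5 -0.6  0. ] op 0.999
pad [ 0.5334 -0.1398  0.097 ] [ 0.5781 -0.1337  0.097 ] jaw [ 0.5246 -0.0578  0.097 ] [ 0.5678 -0.0519  0.097 ]
rear pad [ 0.5369 -0.1696  0.097 ] [ 0.5836 -0.1632  0.097 ] jaw rear [ 0.5236 -0.04    0.097 ] [ 0.5643 -0.0345  0.097 ]
book [ 0.4887 -0.1776  0.119 ] [ 0.6314 -0.159   0.119 ]
strip [0.4595 0.0233 0.02  ]
strip [0.4734 0.0253 0.02  ]
strip [0.6106 0.0441 0.02  ]
strip [0.5957 0.042  0.02  ]
strip out [0.4608 0.0177 0.02  ]
strip out [ 0.4834 -0.1782  0.02  ]
strip out [0.6113 0.0383 0.02  ]
strip out [ 0.6359 -0.1575  0.02  ]
7.758049834396105
gap 0.08246996688301259
```

The gap is about 82 mm, so it is about 50 mm at the stop. That is more than two blocks (44 mm), so three are needed. Next I'll look at the blocks from above.

```bash
python3 -c "
from h import *
go(.47,.16,.25,-15)"
```

```text
dx -4.37 dy -32.55 dz -2.64 twist 22.6 t 1.58 pos [ 0.5563 -0.1567  0.2213] yaw 7.6 F [-0.5 -0.6  0. ] op 0.999
```

>>> arm_command(
  plan=[
    {"dx": -4.4,"dy": -32.5,"dz": -2.6,"twist": 22.6,"claw": 1},
    {"dx": -4.4,"dy": -32.5,"dz": -2.6,"twist": 22.6,"claw": 1},
    {"dx": -4.4,"dy": -32.5,"dz": -2.6,"twist": 22.6,"claw": 1},
    {"dx": -4.4,"dy": -32.5,"dz": -2.6,"twist": 22.6,"claw": 1},
    {"dx": -4.4,"dy": -32.5,"dz": -2.6,"twist": 22.6,"claw": 1},
    {"dx": -4.4,"dy": -32.5,"dz": -2.6,"twist": 22.6,"claw": 1},
    {"dx": -4.4,"dy": -32.5,"dz": -2.6,"twist": 22.6,"claw": 1},
    {"dx": -4.4,"dy": -32.5,"dz": -2.6,"twist": 22.6,"claw": 1},
  ],
)

```text
time_s: 2.25
position: [0.4687, 0.1593, 0.2499]
tcp_rot: [[0.965, -0.262, 0.001], [-0.262, -0.965, 0.007], [-0.001, -0.007, -1.0]]
force: [0.3, 0.3, -0.0]
opening: 1.001
```

```bash
python3 -c "
from h import *
go(.47,.16,.25,-15)
wrist('w3')
a=cv2.imread('pics/w3.png');cv2.imwrite('pics/w3b.png',cv2.resize(a[:250,160:480],None,fx=2.4,fy=2.4,interpolation=cv2.INTER_CUBIC))"
```

```text
dx 0.11 dy -0.10 dz -0.01 twist -0.2 t 2.25 pos [0.4687 0.1593 0.2499] yaw -15.2 F [ 0.3  0.3 -0. ] op 1.001
```

View pics/w3b.png

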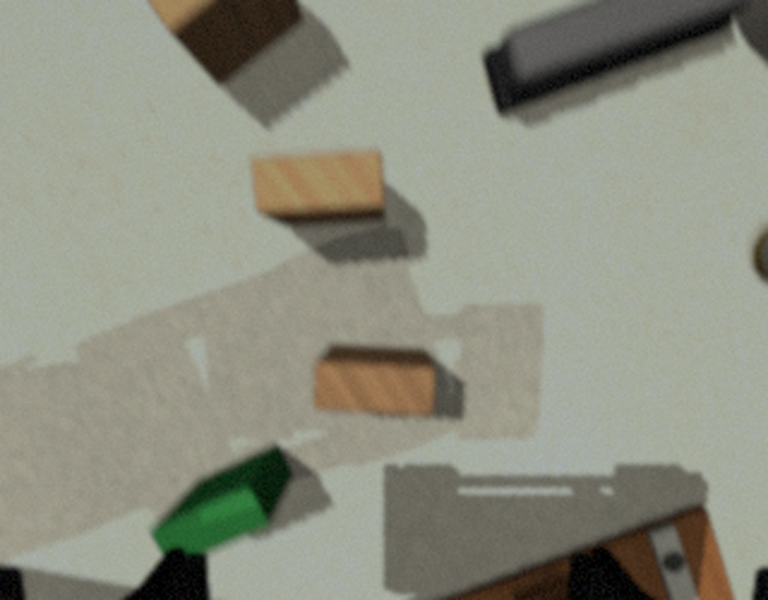

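Block A's top is about (315–436, 360–415) in the crop, B's is about (252–383, 150–213), and the green look-alike sits close to A at lower left.

```bash
python3 -c "
from h import *
np.set_printoptions(precision=4,suppress=True)
def p(x,y,z): return wz('w3',160+x/2.4,y/2.4,z)[:2]
for n,q in (('A',[(317,360),(436,365),(434,416),(315,410)]),('B',[(252,157),(381,151),(384,211),(258,213)]),('green',[(152,533),(250,487),(270,520),(175,565)])):
  P=np.array([p(*a,.09) for a in q]);d=P[1]+P[2]-P[0]-P[3]
  print(n,P.mean(0),np.degrees(np.arctan2(d[1],d[0])),[np.linalg.norm(P[i]-P[(i+1)%4]).round(4) for i in range(4)])
"
python3 -c "
from h import *
go(.470,.185,.20,-17)"
```

```text
A [0.4703 0.1855] -17.77291071113347 [np.float64(0.0524), np.float64(0.0228), np.float64(0.0534), np.float64(0.0223)]
B [0.4701 0.2735] -13.47410140999687 [np.float64(0.0529), np.float64(0.0232), np.float64(0.0526), np.float64(0.0217)]
green [0.3788 0.1428] 10.671850253393242 [np.float64(0.0522), np.float64(0.0182), np.float64(0.0513), np.float64(0.0187)]
dx -0.10 dy -1.89 dz 5.07 twist 2.1 t 2.3 pos [0.4661 0.1658 0.2504] yaw -14.9 F [-1.6  3.7 -0.4] op 0.997
```

```bash
python3 -c "
from h import *
go(.4703,.1855,.15,-17.8)
go(.4703,.1855,.052,-17.8)"
```

```text
dx -0.06 dy -1.89 dz 10.07 twist 2.9 t 2.3 pos [0.4661 0.1658 0.2504] yaw -14.9 F [-1.6  3.7 -0.4] op 0.997
dx -0.02 dy -1.77 dz 19.87 twist 2.9 t 2.3 pos [0.4661 0.1658 0.2504] yaw -14.9 F [-1.6  3.7 -0.4] op 0.997
```

>>> arm_command(
  plan=[
    {"dx": 0,"dy": -1.9,"dz": 4,"twist": 2.9,"claw": 1},
    {"dx": 0,"dy": -1.9,"dz": 8,"twist": 2.9,"claw": 1},
    {"dx": 0,"dy": -1.9,"dz": 10.1,"twist": 2.9,"claw": 1},
    {"dx": 0,"dy": -1.9,"dz": 10.1,"twist": 2.9,"claw": 1},
    {"dx": 0,"dy": -1.9,"dz": 10.1,"twist": 2.9,"claw": 1},
    {"dx": 0,"dy": -1.9,"dz": 10.1,"twist": 2.9,"claw": 1},
  ],
)

```text
time_s: 2.8
position: [0.4723, 0.1843, 0.1508]
tcp_rot: [[0.951, -0.308, 0.002], [-0.308, -0.951, 0.013], [-0.003, -0.013, -1.0]]
force: [1.3, 0.0, 0.1]
opening: 1.0
```

```bash
python3 -c "
from h import *
go(.4703,.1855,.052,-17.8);print(bot.read_state()['tcp_rot'].round(4))"
```

```text
dx -0.20 dy 0.08 dz 9.88 twist -0.2 t 2.8 pos [0.4723 0.1843 0.1508] yaw -18.0 F [1.3 0.  0.1] op 1.000
[[ 0.9513 -0.3082  0.0016]
 [-0.3082 -0.9512  0.013 ]
 [-0.0025 -0.0129 -0.9999]]
```

>>> arm_command(
  plan=[
    {"dx": -0.2,"dy": 0.1,"dz": 3,"twist": 0,"claw": 1},
    {"dx": -0.2,"dy": 0.1,"dz": 7,"twist": 0,"claw": 1},
    {"dx": -0.2,"dy": 0.1,"dz": 9.9,"twist": 0,"claw": 1},
    {"dx": -0.2,"dy": 0.1,"dz": 9.9,"twist": 0,"claw": 1},
    {"dx": -0.2,"dy": 0.1,"dz": 9.9,"twist": 0,"claw": 1},
    {"dx": -0.2,"dy": 0.1,"dz": 9.9,"twist": 0,"claw": 0.3},
    {"dx": -0.2,"dy": 0.1,"dz": 9.9,"twist": 0,"claw": 0.3},
    {"dx": -0.2,"dy": 0.1,"dz": 9.9,"twist": 0,"claw": 0.3},
  ],
)

```text
time_s: 3.47
position: [0.472, 0.1855, 0.0541]
tcp_rot: [[0.951, -0.308, 0.006], [-0.308, -0.951, 0.014], [0.002, -0.015, -1.0]]
force: [0.2, 0.6, -0.3]
opening: 0.853
```

```bash
python3 -c "
from h import *
go(.4703,.1855,.052,-17.8);print(bot.read_state()['tcp_rot'].round(4))"
```

```text
dx -0.17 dy 0.06 dz 0.21 twist -0.2 t 3.47 pos [0.472  0.1855 0.0541] yaw -18.0 F [ 0.2  0.6 -0.3] op 0.853
[[ 0.9513 -0.3082  0.0064]
 [-0.3082 -0.9512  0.0137]
 [ 0.0019 -0.015  -0.9999]]
```

>>> arm_command(
  plan=[
    {"dx": -0.1,"dy": 0,"dz": 0.2,"twist": 0,"claw": 0.2},
    {"dx": -0.1,"dy": 0,"dz": 0.2,"twist": 0,"claw": 0.2},
    {"dx": -0.1,"dy": 0,"dz": 0.2,"twist": 0,"claw": 0.2},
    {"dx": -0.1,"dy": 0,"dz": 0.2,"twist": 0,"claw": 0.2},
    {"dx": -0.1,"dy": 0,"dz": 0.2,"twist": 0,"claw": 0.2},
  ],
)

```text
time_s: 3.88
position: [0.4713, 0.186, 0.0527]
tcp_rot: [[0.951, -0.308, 0.007], [-0.308, -0.951, 0.014], [0.002, -0.015, -1.0]]
force: [-1.3, 0.5, 5.0]
opening: 0.617
```

```bash
python3 -c "
from h import *
go(.4703,.1855,.16,-17.8);print(bot.read_state()['tcp_rot'].round(4))"
```

```text
dx -0.05 dy -0.09 dz -10.73 twist -0.1 t 3.88 pos [0.4713 0.186  0.0527] yaw -17.9 F [-1.3  0.5  5. ] op 0.617
[[ 0.9513 -0.3081  0.0071]
 [-0.3081 -0.9512  0.0139]
 [ 0.0025 -0.0154 -0.9999]]
```

```bash
python3 -c "
from h import *
go(.4713,.186,.2,-17.8)
go(.5540,-.1237,.2,7.2)"
```

```text
dx 0.04 dy -0.23 dz -14.73 twist -0.1 t 3.88 pos [0.4713 0.186  0.0527] yaw -17.9 F [-1.3  0.5  5. ] op 0.617
dx 17.45 dy 26.68 dz -15.10 twist -25.1 t 3.88 pos [0.4713 0.186  0.0527] yaw -17.9 F [-1.3  0.5  5. ] op 0.617
```

>>> arm_command(
  plan=[
    {"dx": 0,"dy": -0.1,"dz": -4,"twist": 0,"claw": 0.2},
    {"dx": 0,"dy": -0.1,"dz": -8,"twist": 0,"claw": 0.2},
    {"dx": 0,"dy": -0.2,"dz": -12,"twist": -2,"claw": 0.2},
    {"dx": 2,"dy": 3,"dz": -14.5,"twist": -8,"claw": 0.2},
    {"dx": 4,"dy": 6,"dz": -15,"twist": -14,"claw": 0.2},
    {"dx": 6.5,"dy": 9.5,"dz": -15,"twist": -20,"claw": 0.2},
    {"dx": 8.7,"dy": 13,"dz": -15,"twist": -25,"claw": 0.2},
    {"dx": 11,"dy": 16.5,"dz": -15,"twist": -25,"claw": 0.2},
  ],
)

```text
time_s: 4.55
position: [0.5234, -0.007, 0.2007]
tcp_rot: [[0.992, 0.127, 0.007], [0.127, -0.992, 0.014], [0.009, -0.013, -1.0]]
force: [1.0, 0.4, -0.3]
opening: 0.616
```

```bash
python3 -c "
from h import *
go(.5540,-.1237,.2,7.2);print(bot.read_state()['tcp_rot'].round(4))"
```

```text
dx 1.55 dy 11.97 dz -0.07 twist 0.1 t 4.55 pos [ 0.5234 -0.007   0.2007] yaw 7.3 F [ 1.   0.4 -0.3] op 0.616
[[ 0.9919  0.1267  0.0071]
 [ 0.1266 -0.9919  0.0138]
 [ 0.0088 -0.0128 -0.9999]]
```

>>> arm_command(
  plan=[
    {"dx": 0.6,"dy": 4,"dz": 0,"twist": 0,"claw": 0.2},
    {"dx": 1.1,"dy": 8,"dz": 0,"twist": 0,"claw": 0.2},
    {"dx": 1.5,"dy": 12,"dz": 0,"twist": 0,"claw": 0.2},
    {"dx": 1.5,"dy": 12,"dz": 0,"twist": 0,"claw": 0.2},
    {"dx": 1.5,"dy": 12,"dz": 0,"twist": 0,"claw": 0.2},
    {"dx": 1.5,"dy": 12,"dz": 0,"twist": 0,"claw": 0.2},
  ],
)

```text
time_s: 5.05
position: [0.5525, -0.1236, 0.1985]
tcp_rot: [[0.992, 0.126, 0.005], [0.126, -0.992, 0.015], [0.007, -0.015, -1.0]]
force: [-0.8, 0.3, -1.3]
opening: 0.619
```

```bash
python3 -c "
from h import *
go(.5540,-.1237,.065,7.2);print(bot.read_state()['tcp_rot'].round(4))
wrist('w4')
a=cv2.imread('pics/w4.png');cv2.imwrite('pics/w4b.png',cv2.resize(a[:300,160:480],None,fx=2.2,fy=2,interpolation=cv2.INTER_CUBIC))
b=bot.capture('side')[:,:,::-1];cv2.imwrite('pics/side4.png',cv2.resize(b[60:220,300:460],None,fx=3.6,fy=3.6,interpolation=cv2.INTER_CUBIC))"
```

```text
dx 0.06 dy 0.22 dz 13.35 twist 0.0 t 5.05 pos [ 0.5525 -0.1236  0.1985] yaw 7.2 F [-0.8  0.3 -1.3] op 0.619
[[ 0.992   0.1258  0.0048]
 [ 0.1257 -0.9919  0.0154]
 [ 0.0067 -0.0147 -0.9999]]
```

View pics/w4b.png

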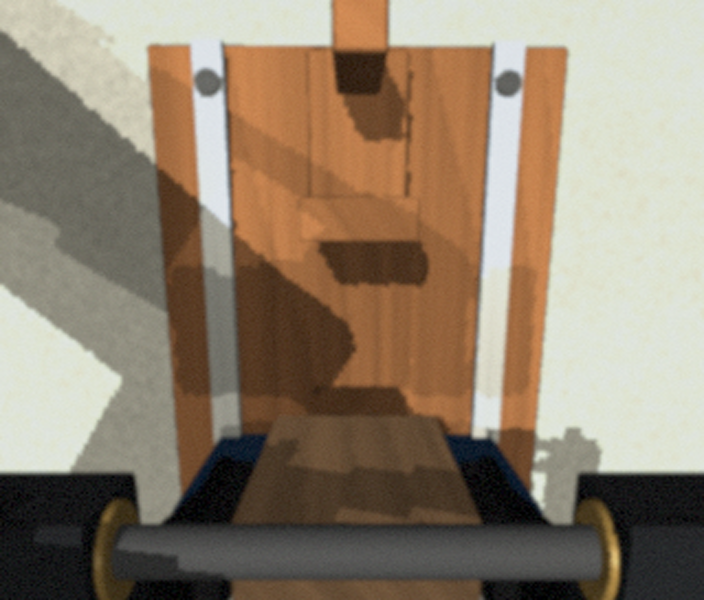

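View pics/side4.png

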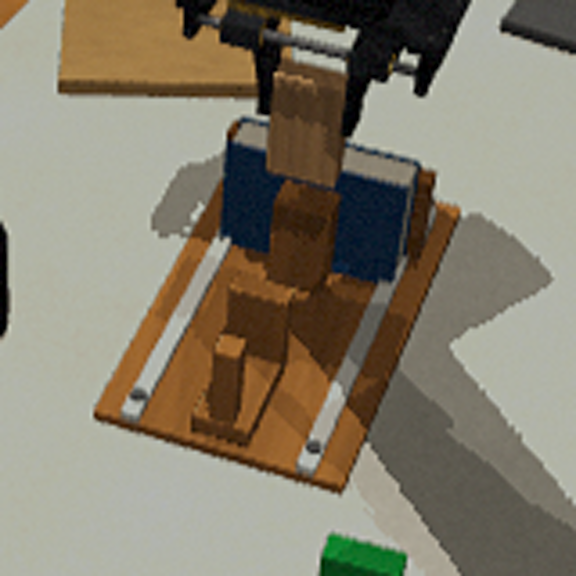

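```bash
python3 -c "
from h import *
np.set_printoptions(precision=4,suppress=True)
def p(x,y,z): return wz('w4',160+x/2.2,y/2,z)
a,b=p(270,415,.1458),p(440,417,.1458);print(a,b,(a+b)/2)
a,b=p(302,240,.097),p(418,242,.097);print('jaw',a,b,(a+b)/2)
print('bed edge',p(148,45,.012),p(568,46,.012),'handle front',p(333,50,.105),p(388,51,.105))
go(.5540,-.1237,.065,7.2)"
```

```text
[ 0.5237 -0.1193  0.1458] [ 0.5806 -0.1129  0.1458] [ 0.5521 -0.1161  0.1458]
jaw [ 0.5243 -0.0564  0.097 ] [ 0.5685 -0.0516  0.097 ] [ 0.5464 -0.054   0.097 ]
bed edge [0.4365 0.0299 0.012 ] [0.6321 0.0548 0.012 ] handle front [0.528  0.0144 0.105 ] [0.5469 0.0165 0.105 ]
dx 0.03 dy 0.33 dz 13.38 twist 0.2 t 5.15 pos [ 0.5526 -0.1224  0.1988] yaw 7.4 F [ 0.3  0.1 -1.2] op 0.615
```

```bash
python3 -c "
from h import *
go(.5535,-.120,.10,7.2)
go(.5535,-.120,.066,7.2)"
```

```text
dx 0.05 dy -0.09 dz 9.89 twist 0.2 t 5.15 pos [ 0.5526 -0.1224  0.1988] yaw 7.4 F [ 0.3  0.1 -1.2] op 0.615
dx 0.03 dy -0.04 dz 13.29 twist 0.2 t 5.15 pos [ 0.5526 -0.1224  0.1988] yaw 7.4 F [ 0.3  0.1 -1.2] op 0.615
```

>>> arm_command(
  plan=[
    {"dx": 0,"dy": -0.1,"dz": 3,"twist": 0,"claw": 0.2},
    {"dx": 0,"dy": -0.1,"dz": 6,"twist": 0,"claw": 0.2},
    {"dx": 0,"dy": -0.1,"dz": 9,"twist": 0,"claw": 0.2},
    {"dx": 0,"dy": -0.1,"dz": 11,"twist": 0,"claw": 0.2},
    {"dx": 0,"dy": 0,"dz": 12,"twist": 0,"claw": 0.2},
    {"dx": 0,"dy": 0,"dz": 12.5,"twist": 0,"claw": 0.2},
    {"dx": 0,"dy": 0,"dz": 12.5,"twist": 0,"claw": 0.2},
    {"dx": 0,"dy": 0,"dz": 12.5,"twist": 0,"claw": 0.2},
  ],
)

```text
time_s: 5.82
position: [0.554, -0.1204, 0.0748]
tcp_rot: [[0.992, 0.129, 0.007], [0.129, -0.992, 0.014], [0.009, -0.013, -1.0]]
force: [0.7, -0.1, -0.7]
opening: 0.616
```

```bash
python3 -c "
from h import *
go(.5535,-.120,.066,7.2);print(bot.read_state()['tcp_rot'].round(4))
b=bot.capture('side')[:,:,::-1];cv2.imwrite('pics/side5.png',cv2.resize(b[60:220,300:460],None,fx=3.6,fy=3.6,interpolation=cv2.INTER_CUBIC))
wrist('w5')
a=cv2.imread('pics/w5.png');cv2.imwrite('pics/w5b.png',cv2.resize(a[:300,160:480],None,fx=2.2,fy=2,interpolation=cv2.INTER_CUBIC))"
```

```text
dx -0.05 dy -0.03 dz 0.88 twist 0.2 t 5.82 pos [ 0.554  -0.1204  0.0748] yaw 7.4 F [ 0.7 -0.1 -0.7] op 0.616
[[ 0.9916  0.1289  0.0069]
 [ 0.1288 -0.9916  0.0143]
 [ 0.0086 -0.0133 -0.9999]]
```

View pics/side5.png

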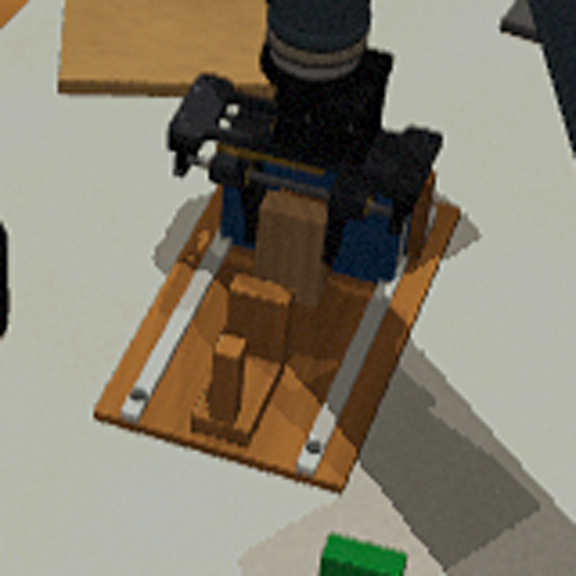

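View pics/w5b.png

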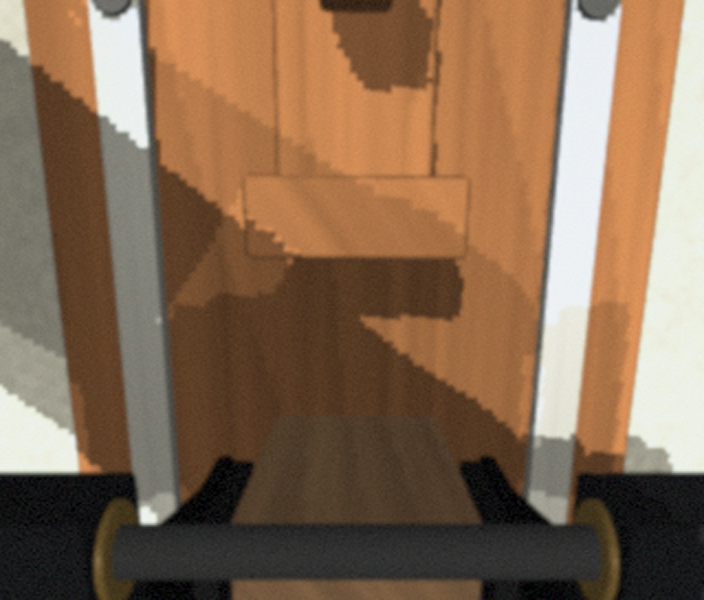

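The block is centred on the jaw (columns 275–440 against 245–467) and clear of the pad. I'll lower it and release.

>>> arm_command(
  plan=[
    {"dx": 0,"dy": 0,"dz": 0.6,"twist": 0,"claw": 0.2},
    {"dx": 0,"dy": 0,"dz": 1.1,"twist": 0,"claw": 0.2},
    {"dx": 0,"dy": 0,"dz": 1.1,"twist": 0,"claw": 0.2},
    {"dx": 0,"dy": 0,"dz": 1.1,"twist": 0,"claw": 0.2},
  ],
)

```text
time_s: 6.25
position: [0.5555, -0.1211, 0.0648]
tcp_rot: [[0.992, 0.128, 0.011], [0.128, -0.992, 0.013], [0.012, -0.011, -1.0]]
force: [1.8, 0.2, 2.6]
opening: 0.615
```

```bash
python3 -c "
from h import *
go(.5535,-.120,.066,7.2);print(bot.read_state()['tcp_rot'].round(4))"
```

```text
dx -0.19 dy -0.14 dz -0.12 twist 0.2 t 6.25 pos [ 0.5555 -0.1211  0.0648] yaw 7.4 F [1.8 0.2 2.6] op 0.615
[[ 0.9917  0.1282  0.0107]
 [ 0.1281 -0.9917  0.0128]
 [ 0.0122 -0.0114 -0.9999]]
```

>>> arm_command(
  plan=[
    {"dx": 0,"dy": 0,"dz": 0,"twist": 0,"claw": 1},
    {"dx": 0,"dy": 0,"dz": 0,"twist": 0,"claw": 1},
    {"dx": 0,"dy": 0,"dz": 0,"twist": 0,"claw": 1},
    {"dx": 0,"dy": 0,"dz": 0,"twist": 0,"claw": 1},
    {"dx": 0,"dy": 0,"dz": -1,"twist": 0,"claw": 1},
    {"dx": 0,"dy": 0,"dz": -4,"twist": 0,"claw": 1},
    {"dx": 0.1,"dy": -0.1,"dz": -8,"twist": 0,"claw": 1},
    {"dx": 0.1,"dy": -0.1,"dz": -12,"twist": 0,"claw": 1},
  ],
)

```text
time_s: 6.92
position: [0.5541, -0.1211, 0.1858]
tcp_rot: [[0.992, 0.128, 0.008], [0.128, -0.992, 0.014], [0.01, -0.013, -1.0]]
force: [0.8, 0.0, 1.2]
opening: 0.99
```

```bash
python3 -c "
from h import *
go(.470,.18,.2,-13.4);print(bot.read_state()['tcp_rot'].round(4))
b=bot.capture('side')[:,:,::-1];cv2.imwrite('pics/side6.png',cv2.resize(b[60:220,300:460],None,fx=3.6,fy=3.6,interpolation=cv2.INTER_CUBIC))
wrist('w6')
a=cv2.imread('pics/w6.png');cv2.imwrite('pics/w6b.png',cv2.resize(a[:300,160:480],None,fx=2.2,fy=2,interpolation=cv2.INTER_CUBIC))"
```

```text
dx -4.47 dy -30.95 dz -1.06 twist 20.8 t 6.92 pos [ 0.5541 -0.1211  0.1858] yaw 7.4 F [0.8 0.  1.2] op 0.990
[[ 0.9917  0.1281  0.0078]
 [ 0.128  -0.9917  0.0142]
 [ 0.0096 -0.0131 -0.9999]]
```

View pics/side6.png

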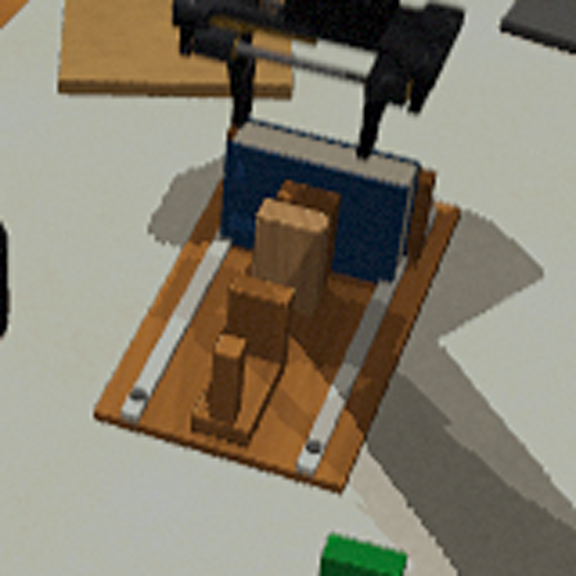

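View pics/w6b.png

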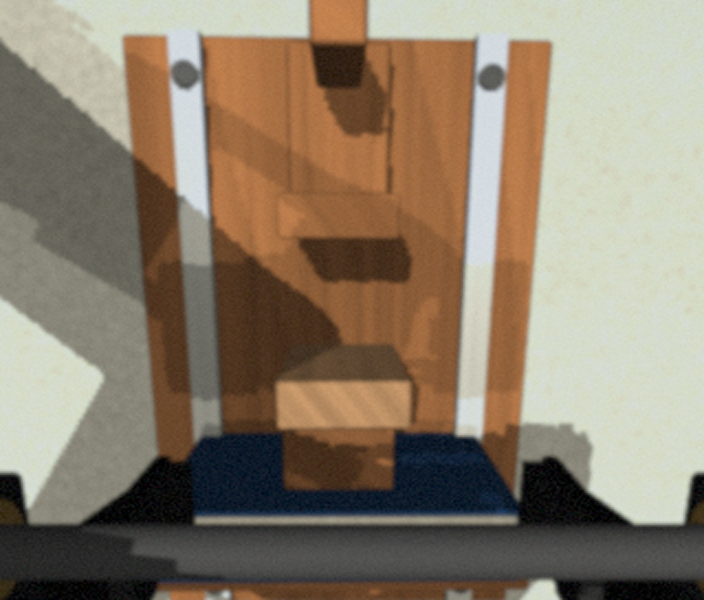

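Block 1 stands at the pad, with its top's front edge at row 380, columns 275–412.

```bash
python3 -c "
from h import *
np.set_printoptions(precision=4,suppress=True)
def p(x,y,z): return wz('w6',160+x/2.2,y/2,z)
for n,q,z in (('blk front',[(275,380),(412,380)],.102),('blk rear',[(276,430),(410,430)],.102),('jaw',[(278,238),(399,238)],.097),('pad rear',[(285,490),(394,490)],.097)):
  a,b=[p(*i,z) for i in q];m=(a+b)/2;n_=np.array([-.125,.992]);print(n,m, m[:2]@n_, np.degrees(np.arctan2((b-a)[1],(b-a)[0])),np.linalg.norm(b-a))
go(.470,.18,.2,-13.4)"
```

```text
blk front [ 0.5558 -0.1127  0.102 ] -0.18128329547627325 7.112683647603841 0.0537827558430925
blk rear [ 0.5584 -0.1353  0.102 ] -0.20403599985155702 6.989310448390707 0.05382502494532952
jaw [ 0.5465 -0.0542  0.097 ] -0.12203351012378434 7.4343734382247995 0.045488893225448544
pad rear [ 0.5608 -0.1662  0.097 ] -0.23501992961844623 6.833483749653542 0.04591386362593818
dx -4.96 dy -31.23 dz -0.80 twist 20.8 t 7.02 pos [ 0.5595 -0.1233  0.1921] yaw 7.4 F [ 0.9 -0.4  0.5] op 0.996
```

```bash
python3 -c "
from h import *
go(.465,.225,.23,-8)"
```

```text
dx -4.80 dy -35.77 dz -3.78 twist 15.4 t 7.02 pos [ 0.5595 -0.1233  0.1921] yaw 7.4 F [ 0.9 -0.4  0.5] op 0.996
```

>>> arm_command(
  plan=[
    {"dx": -0.4,"dy": -3,"dz": -2,"twist": 2,"claw": 1},
    {"dx": -1,"dy": -7,"dz": -3.8,"twist": 6,"claw": 1},
    {"dx": -1.5,"dy": -11,"dz": -3.8,"twist": 10,"claw": 1},
    {"dx": -2,"dy": -15,"dz": -3.8,"twist": 15,"claw": 1},
    {"dx": -2.5,"dy": -19,"dz": -3.8,"twist": 15,"claw": 1},
    {"dx": -3,"dy": -23,"dz": -3.8,"twist": 15,"claw": 1},
    {"dx": -3.6,"dy": -27,"dz": -3.8,"twist": 15,"claw": 1},
    {"dx": -4.2,"dy": -31,"dz": -3.8,"twist": 15,"claw": 1},
  ],
)

```text
time_s: 7.68
position: [0.4758, 0.18, 0.2303]
tcp_rot: [[0.991, -0.133, 0.024], [-0.133, -0.991, 0.007], [0.023, -0.01, -1.0]]
force: [0.1, -0.1, 0.2]
opening: 1.0
```

```bash
python3 -c "
from h import *
go(.465,.225,.23,-8);print(bot.read_state()['tcp_rot'].round(4))"
```

```text
dx -1.67 dy -4.31 dz 0.04 twist 0.4 t 7.68 pos [0.4758 0.18   0.2303] yaw -7.6 F [ 0.1 -0.1  0.2] op 1.000
[[ 0.9908 -0.1328  0.024 ]
 [-0.133  -0.9911  0.0068]
 [ 0.0229 -0.0099 -0.9997]]
```

>>> arm_command(
  plan=[
    {"dx": -1.6,"dy": -4.3,"dz": 0,"twist": 0,"claw": 1},
    {"dx": -1.6,"dy": -4.3,"dz": 0,"twist": 0,"claw": 1},
    {"dx": -1.6,"dy": -4.3,"dz": 0,"twist": 0,"claw": 1},
    {"dx": -1.6,"dy": -4.3,"dz": 0,"twist": 0,"claw": 1},
    {"dx": -1.6,"dy": -4.3,"dz": 0,"twist": 0,"claw": 1},
    {"dx": -1.6,"dy": -4.3,"dz": 0,"twist": 0,"claw": 1},
  ],
)

```text
time_s: 8.18
position: [0.4662, 0.2232, 0.2303]
tcp_rot: [[0.991, -0.135, 0.024], [-0.135, -0.991, 0.006], [0.023, -0.009, -1.0]]
force: [0.0, 0.4, -0.2]
opening: 1.002
```

```bash
python3 -c "
from h import *
go(.465,.225,.23,-8);print(bot.read_state()['tcp_rot'].round(4))
wrist('w7')
a=cv2.imread('pics/w7.png');cv2.imwrite('pics/w7b.png',cv2.resize(a[:250,160:480],None,fx=2.4,fy=2.4,interpolation=cv2.INTER_CUBIC))"
```

```text
dx -0.15 dy -0.16 dz 0.03 twist 0.2 t 8.18 pos [0.4662 0.2232 0.2303] yaw -7.8 F [ 0.   0.4 -0.2] op 1.002
[[ 0.9905 -0.1352  0.0239]
 [-0.1354 -0.9908  0.0063]
 [ 0.0228 -0.0094 -0.9997]]
```

View pics/w7b.png

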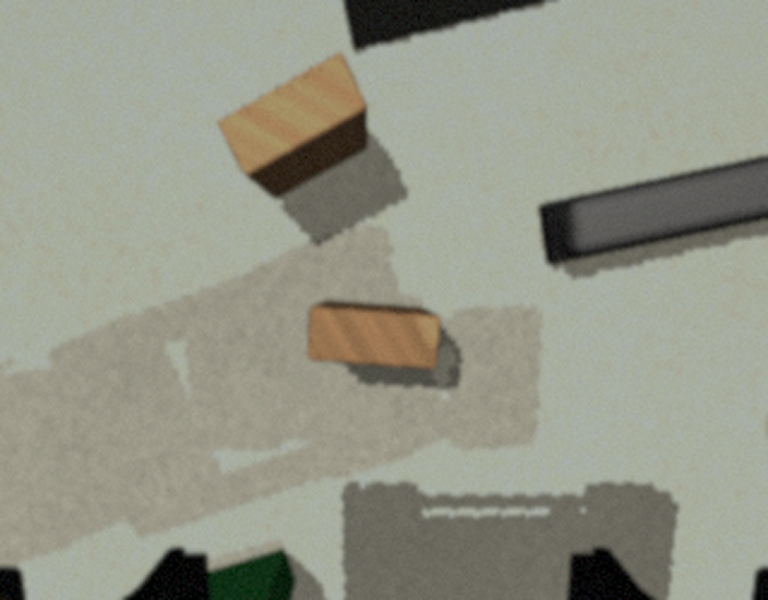

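Block B's top is around (307–440, 303–368) in the crop, and C's corners are (218,123), (341,53), (366,107) and (248,174).

```bash
python3 -c "
from h import *
np.set_printoptions(precision=4,suppress=True)
def p(x,y,z): return wz('w7',160+x/2.4,y/2.4,z)[:2]
for n,q in (('B',[(312,304),(440,316),(436,368),(307,359)]),('C',[(218,123),(341,53),(366,107),(248,174)])):
  P=np.array([p(*a,.09) for a in q]);d=P[1]+P[2]-P[0]-P[3]
  print(n,P.mean(0),np.degrees(np.arctan2(d[1],d[0])),[np.linalg.norm(P[i]-P[(i+1)%4]).round(4) for i in range(4)])
go(.4697,.272,.15,-13.4)"
```

```text
B [0.4707 0.2729] -12.405916377705289 [np.float64(0.0521), np.float64(0.0211), np.float64(0.0534), np.float64(0.0222)]
C [0.4518 0.3592] 19.560035209483704 [np.float64(0.0527), np.float64(0.0204), np.float64(0.0515), np.float64(0.0208)]
dx -0.50 dy -4.80 dz 8.07 twist 5.6 t 8.23 pos [0.4663 0.2232 0.2303] yaw -7.8 F [-0.2  0.4 -0.6] op 1.001
```

>>> arm_command(
  plan=[
    {"dx": -0.3,"dy": -2.5,"dz": 3,"twist": 3,"claw": 1},
    {"dx": -0.5,"dy": -4.8,"dz": 6,"twist": 5.3,"claw": 1},
    {"dx": -0.5,"dy": -4.8,"dz": 8,"twist": 5.3,"claw": 1},
    {"dx": -0.5,"dy": -4.8,"dz": 8,"twist": 5.3,"claw": 1},
    {"dx": -0.5,"dy": -4.8,"dz": 8,"twist": 5.3,"claw": 1},
    {"dx": -0.5,"dy": -4.8,"dz": 8,"twist": 5.3,"claw": 1},
    {"dx": -0.5,"dy": -4.8,"dz": 8,"twist": 5.3,"claw": 1},
  ],
)

```text
time_s: 8.82
position: [0.4711, 0.2715, 0.1522]
tcp_rot: [[0.973, -0.228, 0.027], [-0.228, -0.974, 0.007], [0.024, -0.013, -1.0]]
force: [0.8, 0.5, 0.2]
opening: 0.999
```

```bash
python3 -c "
from h import *
go(.4698,.2717,.052,-13);print(bot.read_state()['tcp_rot'].round(4))"
```

```text
dx -0.38 dy 0.14 dz 10.02 twist -0.2 t 8.82 pos [0.4711 0.2715 0.1522] yaw -13.2 F [0.8 0.5 0.2] op 0.999
[[ 0.9734 -0.2277  0.0267]
 [-0.228  -0.9736  0.0072]
 [ 0.0244 -0.0131 -0.9996]]
```

>>> arm_command(
  plan=[
    {"dx": -0.2,"dy": 0.1,"dz": 4,"twist": 0,"claw": 1},
    {"dx": -0.4,"dy": 0.1,"dz": 8,"twist": 0,"claw": 1},
    {"dx": -0.4,"dy": 0.1,"dz": 10,"twist": 0,"claw": 0.9},
    {"dx": -0.4,"dy": 0.1,"dz": 10,"twist": 0,"claw": 0.8},
    {"dx": -0.4,"dy": 0.1,"dz": 10,"twist": 0,"claw": 0.2},
    {"dx": -0.4,"dy": 0.1,"dz": 10,"twist": 0,"claw": 0.2},
    {"dx": -0.4,"dy": 0.1,"dz": 10,"twist": 0,"claw": 0.2},
    {"dx": -0.4,"dy": 0.1,"dz": 10,"twist": 0,"claw": 0.2},
  ],
)

```text
time_s: 9.48
position: [0.471, 0.2726, 0.0542]
tcp_rot: [[0.973, -0.228, 0.031], [-0.228, -0.974, 0.009], [0.028, -0.015, -0.999]]
force: [-1.8, 0.2, 0.4]
opening: 0.628
```

```bash
python3 -c "
from h import *
go(.4698,.2717,.052,-13);print(bot.read_state()['tcp_rot'].round(4))
go(.4698,.2717,.2,-13)"
```

```text
dx -0.11 dy 0.12 dz 0.22 twist -0.2 t 9.48 pos [0.471  0.2726 0.0542] yaw -13.2 F [-1.8  0.2  0.4] op 0.628
[[ 0.9733 -0.2277  0.0305]
 [-0.2281 -0.9736  0.0085]
 [ 0.0278 -0.0152 -0.9995]]
dx 0.30 dy -0.11 dz -14.58 twist -0.2 t 9.48 pos [0.471  0.2726 0.0542] yaw -13.2 F [-1.8  0.2  0.4] op 0.628
```

```bash
python3 -c "
from h import *
go(.552,-.098,.2,7.2)"
```

```text
dx 16.74 dy 34.01 dz -14.64 twist -20.4 t 9.48 pos [0.471  0.2726 0.0542] yaw -13.2 F [-1.8  0.2  0.4] op 0.628
```

>>> arm_command(
  plan=[
    {"dx": 0,"dy": 0,"dz": -0.2,"twist": 0,"claw": 0.2},
    {"dx": 0.1,"dy": 0,"dz": -4,"twist": 0,"claw": 0.2},
    {"dx": 0.2,"dy": -0.1,"dz": -8,"twist": 0,"claw": 0.2},
    {"dx": 0.3,"dy": 0,"dz": -12,"twist": 0,"claw": 0.2},
    {"dx": 2,"dy": 3,"dz": -14.6,"twist": -5,"claw": 0.2},
    {"dx": 4,"dy": 6.5,"dz": -14.6,"twist": -10,"claw": 0.2},
    {"dx": 5.7,"dy": 10,"dz": -14.6,"twist": -16,"claw": 0.2},
    {"dx": 7.3,"dy": 13.5,"dz": -14.6,"twist": -20,"claw": 0.2},
  ],
)

```text
time_s: 10.15
position: [0.5077, 0.122, 0.2021]
tcp_rot: [[0.992, 0.125, 0.035], [0.125, -0.992, 0.008], [0.035, -0.004, -0.999]]
force: [0.4, -0.4, -0.8]
opening: 0.621
```

```bash
python3 -c "
from h import *
go(.552,-.098,.2,7.2);print(bot.read_state()['tcp_rot'].round(4))"
```

```text
dx 1.64 dy 22.39 dz 0.18 twist -0.0 t 10.15 pos [0.5077 0.122  0.2021] yaw 7.2 F [ 0.4 -0.4 -0.8] op 0.621
[[ 0.9915  0.125   0.0347]
 [ 0.1248 -0.9921  0.0085]
 [ 0.0355 -0.0041 -0.9994]]
```

>>> arm_command(
  plan=[
    {"dx": 0.3,"dy": 4,"dz": 0.1,"twist": 0,"claw": 0.2},
    {"dx": 0.6,"dy": 8,"dz": 0.2,"twist": 0,"claw": 0.2},
    {"dx": 0.9,"dy": 12,"dz": 0.2,"twist": 0,"claw": 0.2},
    {"dx": 1.2,"dy": 16,"dz": 0.2,"twist": 0,"claw": 0.2},
    {"dx": 1.5,"dy": 20,"dz": 0.2,"twist": 0,"claw": 0.2},
    {"dx": 1.6,"dy": 22.4,"dz": 0.2,"twist": 0,"claw": 0.2},
    {"dx": 1.6,"dy": 22.4,"dz": 0.2,"twist": 0,"claw": 0.2},
    {"dx": 1.6,"dy": 22.4,"dz": 0.2,"twist": 0,"claw": 0.2},
  ],
)

```text
time_s: 10.82
position: [0.5517, -0.0995, 0.2003]
tcp_rot: [[0.992, 0.122, 0.035], [0.122, -0.993, 0.008], [0.036, -0.004, -0.999]]
force: [0.5, -0.3, -0.8]
opening: 0.625
```

```bash
python3 -c "
from h import *
go(.552,-.098,.1,7.2);print(bot.read_state()['tcp_rot'].round(4))
wrist('w8')
a=cv2.imread('pics/w8.png');cv2.imwrite('pics/w8b.png',cv2.resize(a[:300,160:480],None,fx=2.2,fy=2,interpolation=cv2.INTER_CUBIC))"
```

```text
dx -0.31 dy -0.11 dz 10.03 twist -0.2 t 10.82 pos [ 0.5517 -0.0995  0.2003] yaw 7.0 F [ 0.5 -0.3 -0.8] op 0.625
[[ 0.9919  0.1219  0.0355]
 [ 0.1217 -0.9925  0.0085]
 [ 0.0362 -0.0041 -0.9993]]
```

View pics/w8b.png

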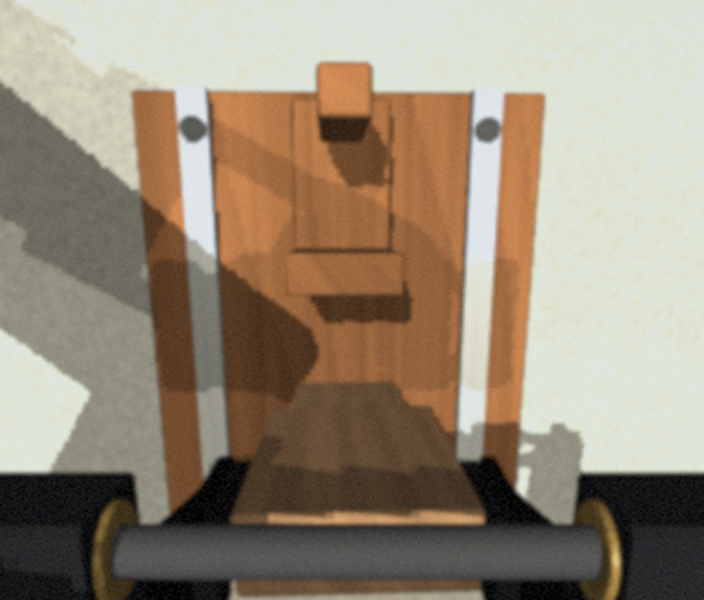

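```bash
python3 -c "
from h import *
a=cv2.imread('pics/w8.png')[180:270,250:380];a=cv2.resize(a,None,fx=6,fy=6,interpolation=cv2.INTER_CUBIC);a=cv2.convertScaleAbs(a,alpha=2);cv2.imwrite('pics/w8c.png',a)"
```

```text
(no output)
```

View pics/w8c.png

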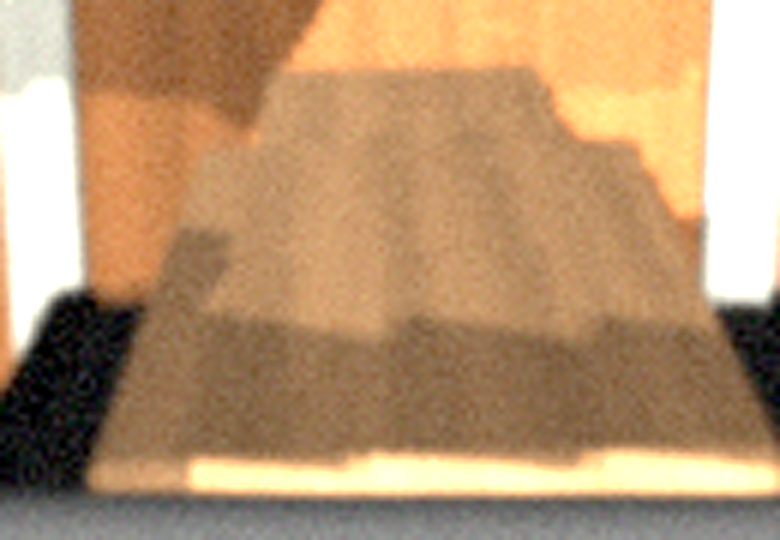

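```bash
python3 -c "
from h import *
np.set_printoptions(precision=4,suppress=True)
a,b=wz('w8',281.7,205,.147),wz('w8',356,204,.147);m=(a+b)/2;n=np.array([-.125,.992]);print(m,m[:2]@n,b-a)
print('tcp s',np.load('pics/w8.npz')['p'][:2]@n)
a,b=wz('w8',160+288/2.2,147.5,.097),wz('w8',160+402/2.2,147.5,.097);m=(a+b)/2;print('jaw',m,m[:2]@n)
go(.552,-.098,.1,7.2)"
```

```text
[ 0.5508 -0.0901  0.147 ] -0.15822952888283542 [0.0546 0.0069 0.    ]
tcp s -0.16770851113198343
jaw [ 0.546  -0.0538  0.097 ] -0.12163259603942664
dx -0.26 dy 0.05 dz 10.01 twist -0.1 t 10.87 pos [ 0.5511 -0.0981  0.2001] yaw 7.1 F [-0.6  0.1 -1.2] op 0.619
```

>>> arm_command(
  plan=[
    {"dx": -0.1,"dy": 0,"dz": 4,"twist": 0,"claw": 0.2},
    {"dx": -0.2,"dy": 0,"dz": 8,"twist": 0,"claw": 0.2},
    {"dx": -0.3,"dy": 0,"dz": 11,"twist": 0,"claw": 0.2},
    {"dx": -0.3,"dy": 0.1,"dz": 12.5,"twist": 0,"claw": 0.2},
    {"dx": -0.3,"dy": 0.1,"dz": 12.8,"twist": 0,"claw": 0.2},
    {"dx": -0.3,"dy": 0.1,"dz": 13,"twist": 0,"claw": 0.2},
    {"dx": -0.3,"dy": 0.1,"dz": 13.2,"twist": 0,"claw": 0.2},
    {"dx": -0.3,"dy": 0.1,"dz": 13.3,"twist": 0,"claw": 0.2},
  ],
)

```text
time_s: 11.53
position: [0.5538, -0.0979, 0.0685]
tcp_rot: [[0.991, 0.125, 0.037], [0.125, -0.992, 0.008], [0.038, -0.004, -0.999]]
force: [-0.4, 0.9, -0.1]
opening: 0.621
```

```bash
python3 -c "
from h import *
go(.552,-.098,.066,7.2);print(bot.read_state()['tcp_rot'].round(4))
wrist('w9')
a=cv2.imread('pics/w9.png');cv2.imwrite('pics/w9b.png',cv2.convertScaleAbs(cv2.resize(a[:300,160:480],None,fx=2.2,fy=2,interpolation=cv2.INTER_CUBIC),alpha=1.6))"
```

```text
dx -0.19 dy -0.01 dz 0.24 twist -0.0 t 11.53 pos [ 0.5538 -0.0979  0.0685] yaw 7.2 F [-0.4  0.9 -0.1] op 0.621
[[ 0.9915  0.1248  0.0369]
 [ 0.1245 -0.9922  0.0082]
 [ 0.0377 -0.0036 -0.9993]]
```

View pics/w9b.png

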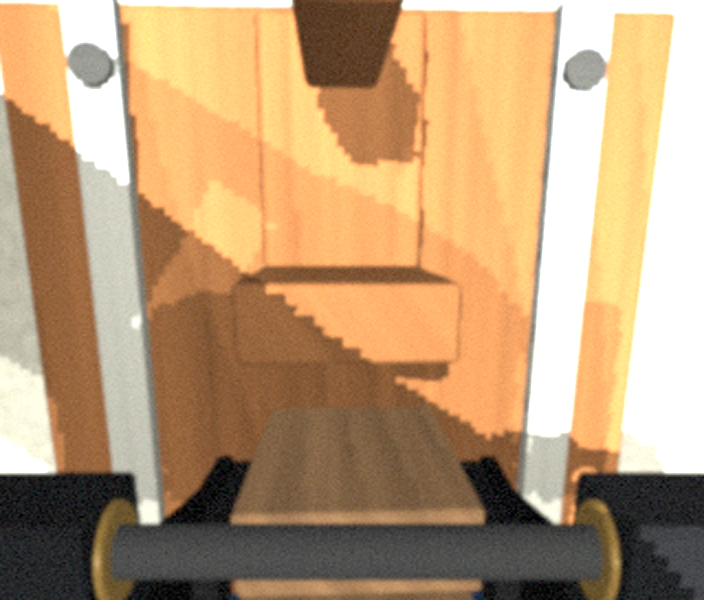

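>>> arm_command(
  plan=[
    {"dx": -0.1,"dy": 0,"dz": 0.2,"twist": 0,"claw": 0.2},
    {"dx": -0.1,"dy": 0,"dz": 0.3,"twist": 0,"claw": 0.2},
    {"dx": -0.1,"dy": 0,"dz": 0.3,"twist": 0,"claw": 0.2},
  ],
)

```text
time_s: 11.83
position: [0.5535, -0.0984, 0.0665]
tcp_rot: [[0.991, 0.124, 0.039], [0.124, -0.992, 0.008], [0.039, -0.003, -0.999]]
force: [0.1, 0.1, 4.5]
opening: 0.622
```

>>> arm_command(
  plan=[
    {"dx": 0,"dy": 0,"dz": 0,"twist": 0,"claw": 1},
    {"dx": 0,"dy": 0,"dz": 0,"twist": 0,"claw": 1},
    {"dx": 0,"dy": 0,"dz": 0,"twist": 0,"claw": 1},
    {"dx": 0,"dy": 0,"dz": 0,"twist": 0,"claw": 1},
    {"dx": 0,"dy": 0,"dz": -1,"twist": 0,"claw": 1},
    {"dx": 0.1,"dy": 0,"dz": -4,"twist": 0,"claw": 1},
    {"dx": 0.3,"dy": 0,"dz": -8,"twist": 0,"claw": 1},
    {"dx": 0.4,"dy": 0,"dz": -12,"twist": 0,"claw": 1},
  ],
)

```text
time_s: 12.5
position: [0.5519, -0.0985, 0.1875]
tcp_rot: [[0.992, 0.124, 0.036], [0.124, -0.992, 0.009], [0.037, -0.004, -0.999]]
force: [0.8, -0.5, 0.2]
opening: 0.995
```

```bash
python3 -c "
from h import *
go(.4518,.32,.2,19.5);print(bot.read_state()['tcp_rot'].round(4))
wrist('w10')
a=cv2.imread('pics/w10.png');cv2.imwrite('pics/w10b.png',cv2.convertScaleAbs(cv2.resize(a[:300,160:480],None,fx=2.2,fy=2,interpolation=cv2.INTER_CUBIC),alpha=1.5))"
```

```text
dx -4.69 dy -42.78 dz -1.25 twist -12.4 t 12.5 pos [ 0.5519 -0.0985  0.1875] yaw 7.1 F [ 0.8 -0.5  0.2] op 0.995
[[ 0.9916  0.1242  0.0361]
 [ 0.124  -0.9922  0.0086]
 [ 0.0369 -0.0041 -0.9993]]
```

View pics/w10b.png

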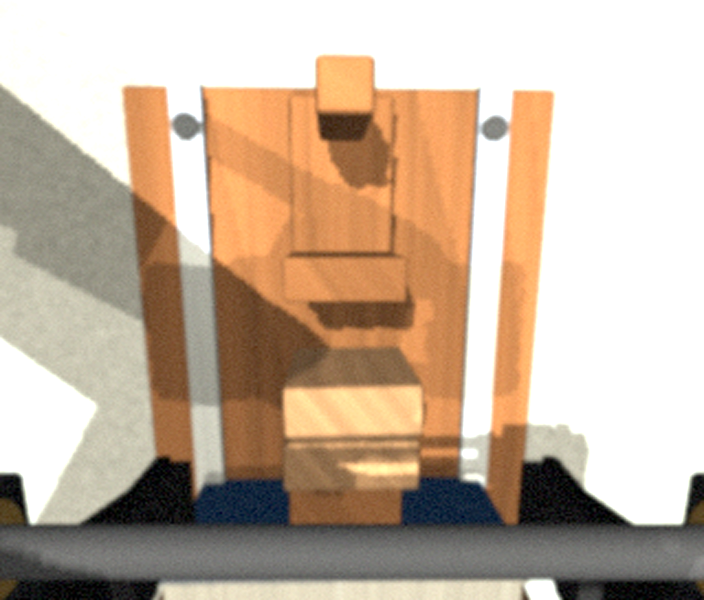

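Blocks 1 and 2 now stand close together (front edge of 2 at row 386, jaw front at row 301). I'll measure the remaining gap, then fetch C.

```bash
python3 -c "
from h import *
np.set_printoptions(precision=4,suppress=True)
n=np.array([-.125,.992])
for q,z,l in (((284,386,420,386),.102,'b2'),((284,301,405,301),.097,'jaw'),((286,443,419,441),.102,'b1 front')):
  a,b=wz('w10',160+q[0]/2.2,q[1]/2,z),wz('w10',160+q[2]/2.2,q[3]/2,z);m=(a+b)/2;print(l,m,m[:2]@n,b-a)
go(.46,.30,.2,19.5)"
```

```text
b2 [ 0.5529 -0.0884  0.102 ] -0.15678289325794445 [0.0517 0.006  0.    ]
jaw [ 0.5459 -0.054   0.097 ] -0.12175806114004324 [0.0452 0.0055 0.    ]
b1 front [ 0.5562 -0.1132  0.102 ] -0.18177350828442526 [ 0.0518  0.0068 -0.    ]
dx -4.61 dy -40.93 dz -0.78 twist -12.3 t 12.55 pos [ 0.5571 -0.1003  0.1963] yaw 7.2 F [ 1.7 -0.8  4.2] op 0.995
```

>>> arm_command(
  plan=[
    {"dx": -0.5,"dy": -4,"dz": -1,"twist": 0,"claw": 1},
    {"dx": -1,"dy": -8,"dz": -1,"twist": -2,"claw": 1},
    {"dx": -1.4,"dy": -12,"dz": -1,"twist": -5,"claw": 1},
    {"dx": -1.8,"dy": -16,"dz": -1,"twist": -8,"claw": 1},
    {"dx": -2.2,"dy": -20,"dz": -1,"twist": -12,"claw": 1},
    {"dx": -2.6,"dy": -23,"dz": -1,"twist": -12,"claw": 1},
    {"dx": -2.7,"dy": -24,"dz": -1,"twist": -12,"claw": 1},
    {"dx": -2.7,"dy": -24,"dz": -1,"twist": -12,"claw": 1},
  ],
)

```text
time_s: 13.22
position: [0.4988, 0.1366, 0.2042]
tcp_rot: [[0.942, 0.332, 0.052], [0.332, -0.943, 0.003], [0.05, 0.015, -0.999]]
force: [0.0, 0.8, 0.0]
opening: 1.0
```

```bash
python3 -c "
from h import *
go(.452,.3583,.16,19.5);print(bot.read_state()['tcp_rot'].round(4))
for u,v in ((352,136),(389,142),(331,175)): print(onz('scene',u,v,.02).round(3))"
```

```text
dx 2.74 dy -22.53 dz 4.23 twist -0.1 t 13.22 pos [0.4988 0.1366 0.2042] yaw 19.4 F [0.  0.8 0. ] op 1.000
[[ 0.9419  0.3318  0.0517]
 [ 0.3321 -0.9432  0.0028]
 [ 0.0497  0.0145 -0.9987]]
[0.539 0.456 0.02 ]
[0.642 0.494 0.02 ]
[0.565 0.297 0.02 ]
```

>>> arm_command(
  plan=[
    {"dx": 0.5,"dy": -4,"dz": -2,"twist": 0,"claw": 1},
    {"dx": 1,"dy": -8,"dz": -4,"twist": 0,"claw": 1},
    {"dx": 1.5,"dy": -12,"dz": -6,"twist": 0,"claw": 1},
    {"dx": 2.0,"dy": -16,"dz": -6,"twist": 0,"claw": 1},
    {"dx": 2.2,"dy": -20,"dz": -6,"twist": 0,"claw": 1},
    {"dx": 2.2,"dy": -22.4,"dz": -6,"twist": 0,"claw": 1},
    {"dx": 2.2,"dy": -22.4,"dz": -6,"twist": 0,"claw": 1},
    {"dx": 2.2,"dy": -22.4,"dz": -6,"twist": 0,"claw": 1},
  ],
)

```text
time_s: 13.88
position: [0.4427, 0.3551, 0.262]
tcp_rot: [[0.941, 0.334, 0.053], [0.334, -0.943, 0.002], [0.05, 0.016, -0.999]]
force: [0.7, -0.5, -0.0]
opening: 1.0
```

>>> arm_command(
  plan=[
    {"dx": 0,"dy": 0,"dz": 4,"twist": 0,"claw": 1},
    {"dx": 0.1,"dy": 0,"dz": 8,"twist": 0,"claw": 1},
  ],
)

```text
time_s: 14.05
position: [0.4514, 0.3548, 0.184]
tcp_rot: [[0.941, 0.332, 0.06], [0.332, -0.943, 0.005], [0.059, 0.016, -0.998]]
force: [0.2, -0.6, -0.7]
opening: 0.995
```

```bash
python3 -c "
from h import *
go(.452,.3583,.16,19.5);print(bot.read_state()['tcp_rot'].round(4))
bot.capture('side')
go(.452,.3583,.16,19.5);print(bot.read_state()['tcp_rot'].round(4))"
```

```text
dx 0.03 dy -0.35 dz 2.40 twist -0.1 t 14.05 pos [0.4514 0.3548 0.184 ] yaw 19.4 F [ 0.2 -0.6 -0.7] op 0.995
[[ 0.9414  0.332   0.0604]
 [ 0.3323 -0.9432  0.0049]
 [ 0.0586  0.0155 -0.9982]]
dx 0.75 dy -0.51 dz 1.40 twist -0.1 t 14.1 pos [0.446  0.3511 0.1738] yaw 19.4 F [-1.7 -1.2 -5. ] op 1.003
[[ 0.9426  0.3311  0.0424]
 [ 0.3316 -0.9434 -0.0048]
 [ 0.0384  0.0186 -0.9991]]
```

The tilt shifts when a call starts while the arm is braking. Braking after a downward move reduces it, so I'll use that to straighten the tool.

>>> arm_command(
  plan=[
    {"dx": 0.3,"dy": -0.3,"dz": -3,"twist": 0,"claw": 1},
    {"dx": 0.3,"dy": -0.5,"dz": -7,"twist": 0,"claw": 1},
    {"dx": 0.3,"dy": -0.5,"dz": -9,"twist": 0,"claw": 1},
    {"dx": 0.3,"dy": -0.5,"dz": -9,"twist": 0,"claw": 1},
    {"dx": 0.3,"dy": -0.5,"dz": -9,"twist": 0,"claw": 1},
    {"dx": 0.3,"dy": -0.5,"dz": -9,"twist": 0,"claw": 1},
  ],
)

```text
time_s: 14.6
position: [0.4436, 0.3555, 0.2636]
tcp_rot: [[0.943, 0.329, 0.041], [0.33, -0.944, -0.006], [0.037, 0.019, -0.999]]
force: [-0.3, -0.8, -0.2]
opening: 1.001
```

>>> arm_command(
  plan=[
    {"dx": 0,"dy": 0,"dz": 4.1,"twist": 0,"claw": 1},
    {"dx": 0,"dy": 0,"dz": 8.2,"twist": 0,"claw": 1},
  ],
)

```text
time_s: 14.77
position: [0.4488, 0.3547, 0.1824]
tcp_rot: [[0.944, 0.328, 0.046], [0.329, -0.944, -0.004], [0.042, 0.019, -0.999]]
force: [-0.3, -0.2, -0.3]
opening: 1.003
```

```bash
python3 -c "
from h import *
bot.capture('side')
go(.452,.3583,.26,19.5);print(bot.read_state()['tcp_rot'].round(4))"
```

```text
dx 1.31 dy -0.18 dz -8.79 twist -0.3 t 14.82 pos [0.4426 0.3511 0.1719] yaw 19.2 F [-2.2 -1.  -5.3] op 0.997
[[ 0.9443  0.3279  0.0272]
 [ 0.3284 -0.9445 -0.0139]
 [ 0.0211  0.0221 -0.9995]]
```

>>> arm_command(
  plan=[
    {"dx": 0.3,"dy": 0,"dz": -3,"twist": 0,"claw": 1},
    {"dx": 0.3,"dy": 0,"dz": -7,"twist": 0,"claw": 1},
    {"dx": 0.3,"dy": 0,"dz": -9,"twist": 0,"claw": 1},
    {"dx": 0.3,"dy": 0,"dz": -9,"twist": 0,"claw": 1},
    {"dx": 0.3,"dy": 0,"dz": -9,"twist": 0,"claw": 1},
    {"dx": 0.3,"dy": 0,"dz": -9,"twist": 0,"claw": 1},
  ],
)

```text
time_s: 15.32
position: [0.442, 0.3524, 0.261]
tcp_rot: [[0.944, 0.328, 0.025], [0.328, -0.945, -0.016], [0.018, 0.023, -1.0]]
force: [0.2, 0.1, -0.6]
opening: 1.002
```

>>> arm_command(
  plan=[
    {"dx": 0,"dy": 0,"dz": 4.1,"twist": 0,"claw": 1},
    {"dx": 0,"dy": 0,"dz": 8.2,"twist": 0,"claw": 1},
  ],
)

```text
time_s: 15.48
position: [0.4449, 0.3513, 0.1793]
tcp_rot: [[0.944, 0.327, 0.028], [0.328, -0.945, -0.014], [0.022, 0.022, -1.0]]
force: [0.3, 0.1, 0.0]
opening: 1.002
```

```bash
python3 -c "
from h import *
bot.capture('side')
go(.452,.3583,.26,19.5);print(bot.read_state()['tcp_rot'].round(4))"
```

```text
dx 1.62 dy -0.35 dz -9.11 twist -0.4 t 15.53 pos [0.4387 0.3475 0.169 ] yaw 19.1 F [-1.7 -0.6 -5.2] op 1.001
[[ 9.449e-01  3.274e-01  9.200e-03]
 [ 3.275e-01 -9.445e-01 -2.390e-02]
 [ 9.000e-04  2.560e-02 -9.997e-01]]
```

>>> arm_command(
  plan=[
    {"dx": 0.8,"dy": -0.2,"dz": -1,"twist": 0,"claw": 1},
    {"dx": 1.6,"dy": -0.4,"dz": -1,"twist": -0.4,"claw": 1},
    {"dx": 1.6,"dy": -0.4,"dz": 0,"twist": -0.4,"claw": 1},
    {"dx": 1.6,"dy": -0.4,"dz": 0,"twist": -0.4,"claw": 1},
    {"dx": 1.6,"dy": -0.4,"dz": 0,"twist": -0.4,"claw": 1},
  ],
)

```text
time_s: 15.95
position: [0.4521, 0.3563, 0.1687]
tcp_rot: [[0.943, 0.334, 0.008], [0.334, -0.942, -0.025], [-0.001, 0.026, -1.0]]
force: [-0.3, -0.2, -0.0]
opening: 1.004
```

```bash
python3 -c "
from h import *
go(.452,.3583,.13,19.5)
go(.452,.3583,.052,19.5);print(bot.read_state()['tcp_rot'].round(4))
wrist('w11')
a=cv2.imread('pics/w11.png');cv2.imwrite('pics/w11b.png',cv2.resize(a,None,fx=1.2,fy=1.2,interpolation=cv2.INTER_CUBIC))"
```

```text
dx 0.06 dy -0.29 dz 3.86 twist 0.0 t 15.95 pos [0.4521 0.3563 0.1687] yaw 19.5 F [-0.3 -0.2 -0. ] op 1.004
dx 0.07 dy -0.50 dz 11.66 twist 0.0 t 15.95 pos [0.4521 0.3563 0.1687] yaw 19.5 F [-0.3 -0.2 -0. ] op 1.004
[[ 9.426e-01  3.340e-01  8.100e-03]
 [ 3.341e-01 -9.422e-01 -2.450e-02]
 [-5.000e-04  2.580e-02 -9.997e-01]]
```

View pics/w11b.png

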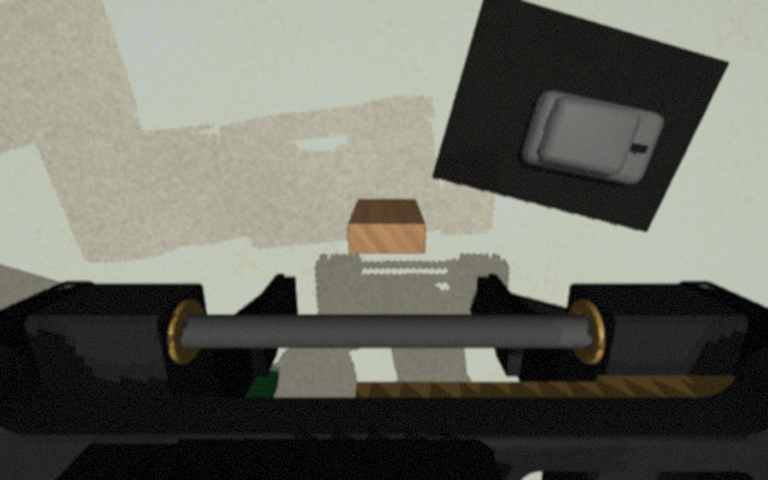

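```bash
python3 -c "
from h import *
q=[(348,224),(425,224),(426,253),(348,253)]
P=np.array([wz('w11',x/1.2,y/1.2,.09) for x,y in q]);d=P[1]+P[2]-P[0]-P[3];print(P.mean(0).round(4),np.degrees(np.arctan2(d[1],d[0])),[np.linalg.norm(P[i]-P[(i+1)%4]).round(4) for i in range(4)])
go(.452,.3583,.052,19.5)"
```

```text
[0.4515 0.3607 0.09  ] 19.58946754312847 [np.float64(0.0521), np.float64(0.0209), np.float64(0.0541), np.float64(0.0208)]
dx 0.04 dy -0.49 dz 11.70 twist 0.0 t 16.0 pos [0.4522 0.3564 0.1691] yaw 19.5 F [ 0.2 -0.6 -1. ] op 0.998
```

>>> arm_command(
  plan=[
    {"dx": 0,"dy": -0.3,"dz": 4,"twist": 0,"claw": 1},
    {"dx": 0,"dy": -0.5,"dz": 8,"twist": 0,"claw": 1},
    {"dx": 0,"dy": -0.6,"dz": 11,"twist": 0,"claw": 0.9},
    {"dx": 0,"dy": -0.6,"dz": 11.7,"twist": 0,"claw": 0.8},
    {"dx": 0,"dy": -0.6,"dz": 11.7,"twist": 0,"claw": 0.2},
    {"dx": 0,"dy": -0.6,"dz": 11.7,"twist": 0,"claw": 0.2},
    {"dx": 0,"dy": -0.6,"dz": 11.7,"twist": 0,"claw": 0.2},
    {"dx": 0,"dy": -0.6,"dz": 11.7,"twist": 0,"claw": 0.2},
  ],
)

```text
time_s: 16.67
position: [0.4527, 0.36, 0.0543]
tcp_rot: [[0.942, 0.334, 0.013], [0.334, -0.942, -0.022], [0.005, 0.025, -1.0]]
force: [-0.9, -0.2, 0.5]
opening: 0.629
```

```bash
python3 -c "
from h import *
go(.452,.359,.052,19.5);print(bot.read_state()['tcp_rot'].round(4))
go(.452,.359,.2,19.5)"
```

```text
dx -0.10 dy 0.07 dz 0.23 twist 0.0 t 16.67 pos [0.4527 0.36   0.0543] yaw 19.5 F [-0.9 -0.2  0.5] op 0.629
[[ 0.9425  0.334   0.0127]
 [ 0.3342 -0.9422 -0.022 ]
 [ 0.0046  0.025  -0.9997]]
dx -0.03 dy 0.44 dz -14.57 twist 0.0 t 16.67 pos [0.4527 0.36   0.0543] yaw 19.5 F [-0.9 -0.2  0.5] op 0.629
```

>>> arm_command(
  plan=[
    {"dx": 0,"dy": 0,"dz": -0.1,"twist": 0,"claw": 0.2},
    {"dx": 0,"dy": 0.1,"dz": -4,"twist": 0,"claw": 0.2},
    {"dx": 0,"dy": 0.2,"dz": -8,"twist": 0,"claw": 0.2},
    {"dx": 0,"dy": 0.3,"dz": -12,"twist": 0,"claw": 0.2},
    {"dx": 0,"dy": 0.4,"dz": -15,"twist": 0,"claw": 0.2},
    {"dx": 0,"dy": 0.4,"dz": -15,"twist": 0,"claw": 0.2},
    {"dx": 0,"dy": 0.4,"dz": -15,"twist": 0,"claw": 0.2},
    {"dx": 0,"dy": 0.4,"dz": -15,"twist": 0,"claw": 0.2},
  ],
)

```text
time_s: 17.33
position: [0.4515, 0.3592, 0.2045]
tcp_rot: [[0.943, 0.334, 0.012], [0.334, -0.942, -0.022], [0.004, 0.025, -1.0]]
force: [0.1, -1.0, -2.6]
opening: 0.619
```

```bash
python3 -c "
from h import *
print(bot.read_state()['tcp_rot'].round(4))
go(.5485,-.072,.2,7.2)"
```

```text
[[ 0.9425  0.3339  0.0124]
 [ 0.3341 -0.9423 -0.0221]
 [ 0.0043  0.025  -0.9997]]
dx -5.27 dy 43.86 dz 1.52 twist 12.3 t 17.33 pos [0.4515 0.3592 0.2045] yaw 19.5 F [ 0.1 -1.  -2.6] op 0.619
```

>>> arm_command(
  plan=[
    {"dx": -0.5,"dy": 4,"dz": 0.1,"twist": 2,"claw": 0.2},
    {"dx": -1,"dy": 8,"dz": 0.2,"twist": 4,"claw": 0.2},
    {"dx": -1.4,"dy": 12,"dz": 0.4,"twist": 7,"claw": 0.2},
    {"dx": -1.9,"dy": 16,"dz": 0.5,"twist": 10,"claw": 0.2},
    {"dx": -2.4,"dy": 20,"dz": 0.6,"twist": 12.3,"claw": 0.2},
    {"dx": -2.9,"dy": 23,"dz": 0.7,"twist": 12.3,"claw": 0.2},
    {"dx": -2.9,"dy": 24,"dz": 0.8,"twist": 12.3,"claw": 0.2},
    {"dx": -2.9,"dy": 24,"dz": 0.8,"twist": 12.3,"claw": 0.2},
  ],
)

```text
time_s: 18.0
position: [0.5041, 0.1209, 0.2008]
tcp_rot: [[0.993, 0.121, 0.009], [0.122, -0.992, -0.023], [0.006, 0.023, -1.0]]
force: [0.2, -0.5, -0.8]
opening: 0.622
```

```bash
python3 -c "
from h import *
print(bot.read_state()['tcp_rot'].round(4))
go(.5485,-.072,.2,7.2)"
```

```text
[[ 0.9926  0.1214  0.0091]
 [ 0.1215 -0.9923 -0.0225]
 [ 0.0063  0.0235 -0.9997]]
dx 2.06 dy 19.68 dz 0.55 twist -0.2 t 18.0 pos [0.5041 0.1209 0.2008] yaw 7.0 F [ 0.2 -0.5 -0.8] op 0.622
```

>>> arm_command(
  plan=[
    {"dx": 0.4,"dy": 4,"dz": 0.1,"twist": 0,"claw": 0.2},
    {"dx": 0.8,"dy": 8,"dz": 0.2,"twist": 0,"claw": 0.2},
    {"dx": 1.2,"dy": 12,"dz": 0.3,"twist": 0,"claw": 0.2},
    {"dx": 1.6,"dy": 16,"dz": 0.4,"twist": 0,"claw": 0.2},
    {"dx": 2,"dy": 19,"dz": 0.5,"twist": 0,"claw": 0.2},
    {"dx": 2,"dy": 19.7,"dz": 0.5,"twist": 0,"claw": 0.2},
    {"dx": 2,"dy": 19.7,"dz": 0.5,"twist": 0,"claw": 0.2},
    {"dx": 2,"dy": 19.7,"dz": 0.5,"twist": 0,"claw": 0.2},
  ],
)

```text
time_s: 18.67
position: [0.5469, -0.0704, 0.1995]
tcp_rot: [[0.993, 0.122, 0.006], [0.122, -0.992, -0.02], [0.004, 0.021, -1.0]]
force: [0.0, 0.0, -0.4]
opening: 0.617
```

```bash
python3 -c "
from h import *
print(bot.read_state()['tcp_rot'].round(4))
wrist('w12')
go(.5485,-.072,.1,7.2)
a=cv2.imread('pics/w12.png')[100:270,240:390];a=cv2.resize(a,None,fx=5,fy=3.5,interpolation=cv2.INTER_CUBIC);a=cv2.convertScaleAbs(a,alpha=2);cv2.imwrite('pics/w12c.png',a)"
```

```text
[[ 0.9926  0.1217  0.0063]
 [ 0.1218 -0.9923 -0.0204]
 [ 0.0038  0.021  -0.9998]]
dx 0.11 dy 0.01 dz 9.97 twist -0.1 t 18.72 pos [ 0.5467 -0.07    0.1996] yaw 7.1 F [-0.5  0.  -2.3] op 0.620
```

View pics/w12c.png

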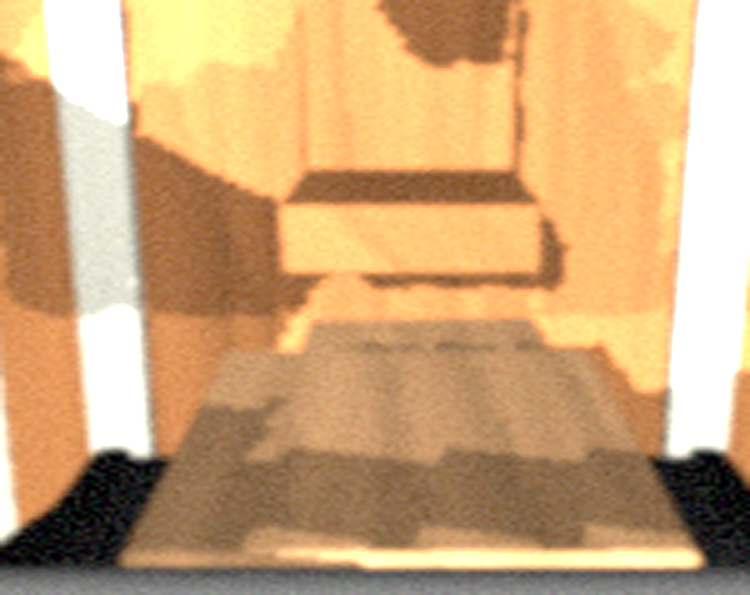

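```bash
python3 -c "
from h import *
np.set_printoptions(precision=4,suppress=True)
n=np.array([-.125,.992])
for q,z,l in (((284,199.8,361,199),.1452,'held'),((296.6,178.3,348,178.3),.097,'jaw')):
  a,b=wz('w12',q[0],q[1],z),wz('w12',q[2],q[3],z);m=(a+b)/2;print(l,m,m[:2]@n,b-a)
print('tcp',np.load('pics/w12.npz')['p'][:2]@n)
go(.5485,-.072,.1,7.2)"
```

```text
held [ 0.5467 -0.0585  0.1452] -0.12636867422125383 [0.0564 0.0075 0.    ]
jaw [ 0.5463 -0.0538  0.097 ] -0.12166632845269483 [0.0452 0.0056 0.    ]
tcp -0.1382448649097043
dx 0.11 dy 0.01 dz 9.97 twist -0.1 t 18.72 pos [ 0.5467 -0.07    0.1996] yaw 7.1 F [-0.5  0.  -2.3] op 0.620
```

```bash
python3 -c "
from h import *
go(.549,-.074,.12,7.2)
go(.549,-.074,.0675,7.2)"
```

```text
dx 0.14 dy 0.26 dz 7.97 twist -0.1 t 18.72 pos [ 0.5467 -0.07    0.1996] yaw 7.1 F [-0.5  0.  -2.3] op 0.620
dx 0.12 dy 0.15 dz 13.22 twist -0.1 t 18.72 pos [ 0.5467 -0.07    0.1996] yaw 7.1 F [-0.5  0.  -2.3] op 0.620
```

>>> arm_command(
  plan=[
    {"dx": 0.1,"dy": 0.4,"dz": 2,"twist": 0,"claw": 0.2},
    {"dx": 0,"dy": 0.3,"dz": 3,"twist": 0,"claw": 0.2},
    {"dx": 0,"dy": 0.3,"dz": 3,"twist": 0,"claw": 0.2},
    {"dx": 0,"dy": 0.3,"dz": 6,"twist": 0,"claw": 0.2},
    {"dx": 0,"dy": 0.2,"dz": 9,"twist": 0,"claw": 0.2},
    {"dx": 0,"dy": 0.2,"dz": 11.5,"twist": 0,"claw": 0.2},
    {"dx": 0,"dy": 0.2,"dz": 12.5,"twist": 0,"claw": 0.2},
    {"dx": 0,"dy": 0.2,"dz": 12.5,"twist": 0,"claw": 0.2},
  ],
)

```text
time_s: 19.38
position: [0.5459, -0.073, 0.0727]
tcp_rot: [[0.992, 0.124, 0.001], [0.124, -0.992, -0.019], [-0.001, 0.019, -1.0]]
force: [-0.6, -0.1, -0.3]
opening: 0.618
```

```bash
python3 -c "
from h import *
go(.549,-.074,.066,7.2);print(bot.read_state()['tcp_rot'].round(4))
wrist('w13')
a=cv2.imread('pics/w13.png');cv2.imwrite('pics/w13b.png',cv2.convertScaleAbs(cv2.resize(a[:300,160:480],None,fx=2.2,fy=2,interpolation=cv2.INTER_CUBIC),alpha=1.6))"
```

```text
dx 0.29 dy 0.12 dz 0.67 twist -0.1 t 19.38 pos [ 0.5459 -0.073   0.0727] yaw 7.1 F [-0.6 -0.1 -0.3] op 0.618
[[ 0.9923  0.124   0.001 ]
 [ 0.124  -0.9921 -0.0187]
 [-0.0013  0.0186 -0.9998]]
```

View pics/w13b.png

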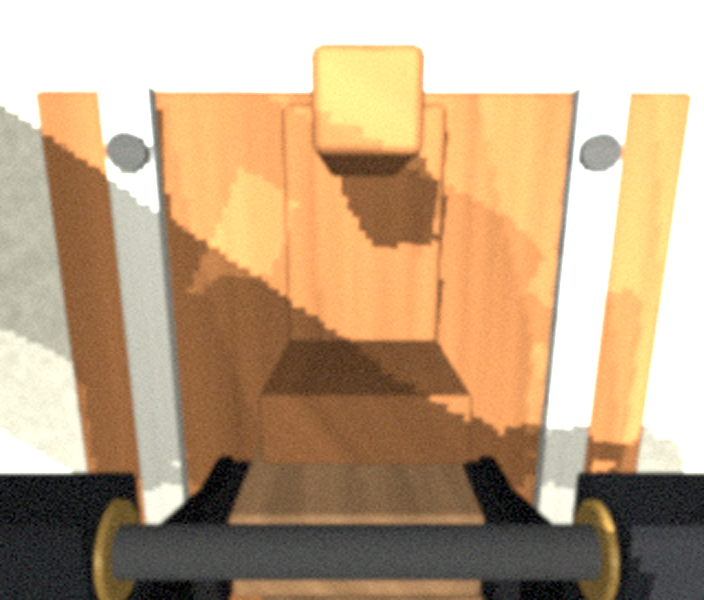

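>>> arm_command(
  plan=[
    {"dx": 0.1,"dy": 0,"dz": 0.4,"twist": 0,"claw": 0.2},
    {"dx": 0.1,"dy": 0,"dz": 0.7,"twist": 0,"claw": 0.2},
    {"dx": 0.1,"dy": 0,"dz": 0.7,"twist": 0,"claw": 0.2},
    {"dx": 0.1,"dy": 0,"dz": 0.7,"twist": 0,"claw": 0.2},
  ],
)

```text
time_s: 19.77
position: [0.5488, -0.0737, 0.0681]
tcp_rot: [[0.992, 0.124, 0.006], [0.124, -0.992, -0.02], [0.003, 0.021, -1.0]]
force: [0.2, 0.4, -1.0]
opening: 0.616
```

>>> arm_command(
  plan=[
    {"dx": 0,"dy": 0,"dz": 0.3,"twist": 0,"claw": 0.2},
    {"dx": 0,"dy": 0,"dz": 0.4,"twist": 0,"claw": 0.2},
    {"dx": 0,"dy": 0,"dz": 0.4,"twist": 0,"claw": 0.2},
  ],
)

```text
time_s: 20.02
position: [0.5495, -0.074, 0.0662]
tcp_rot: [[0.992, 0.124, 0.008], [0.124, -0.992, -0.021], [0.005, 0.022, -1.0]]
force: [-1.2, 1.5, 11.5]
opening: 0.618
```

Contact with the bed (11.5 N up). Releasing and lifting, ending settled.

>>> arm_command(
  plan=[
    {"dx": 0,"dy": 0,"dz": -0.1,"twist": 0,"claw": 1},
    {"dx": 0,"dy": 0,"dz": -0.1,"twist": 0,"claw": 1},
    {"dx": 0,"dy": 0,"dz": -0.1,"twist": 0,"claw": 1},
    {"dx": 0,"dy": 0,"dz": -0.1,"twist": 0,"claw": 1},
    {"dx": 0,"dy": 0,"dz": -0.1,"twist": 0,"claw": 1},
    {"dx": 0,"dy": 0.1,"dz": -3,"twist": 0,"claw": 1},
    {"dx": 0,"dy": 0.2,"dz": -7,"twist": 0,"claw": 1},
    {"dx": 0,"dy": 0.3,"dz": -11,"twist": 0,"claw": 1},
  ],
)

```text
time_s: 20.68
position: [0.5477, -0.0743, 0.1759]
tcp_rot: [[0.992, 0.124, 0.003], [0.124, -0.992, -0.019], [0.001, 0.02, -1.0]]
force: [0.4, 0.1, 0.0]
opening: 0.992
```

>>> arm_command(
  plan=[
    {"dx": 0,"dy": 0,"dz": -2,"twist": 0,"claw": 1},
    {"dx": 0,"dy": 0,"dz": -2,"twist": 0,"claw": 1},
    {"dx": 0,"dy": 0,"dz": -2,"twist": 0,"claw": 1},
    {"dx": 0,"dy": 0,"dz": -2,"twist": 0,"claw": 1},
  ],
)

```text
time_s: 21.02
position: [0.5467, -0.0736, 0.1948]
tcp_rot: [[0.992, 0.124, 0.001], [0.124, -0.992, -0.019], [-0.001, 0.019, -1.0]]
force: [-0.1, 0.2, -0.2]
opening: 0.999
```

```bash
python3 -c "
from h import *
go(.5365,.06,.2,7.2);print(bot.read_state()['tcp_rot'].round(4))
wrist('w14')
a=cv2.imread('pics/w14.png');cv2.imwrite('pics/w14b.png',cv2.convertScaleAbs(cv2.resize(a[:300,160:480],None,fx=2.2,fy=2,interpolation=cv2.INTER_CUBIC),alpha=1.5))"
```

```text
dx 0.64 dy -13.38 dz -0.77 twist -0.1 t 21.02 pos [ 0.5467 -0.0736  0.1948] yaw 7.1 F [-0.1  0.2 -0.2] op 0.999
[[ 0.9923  0.1237  0.0011]
 [ 0.1237 -0.9921 -0.0187]
 [-0.0012  0.0187 -0.9998]]
```

View pics/w14b.png

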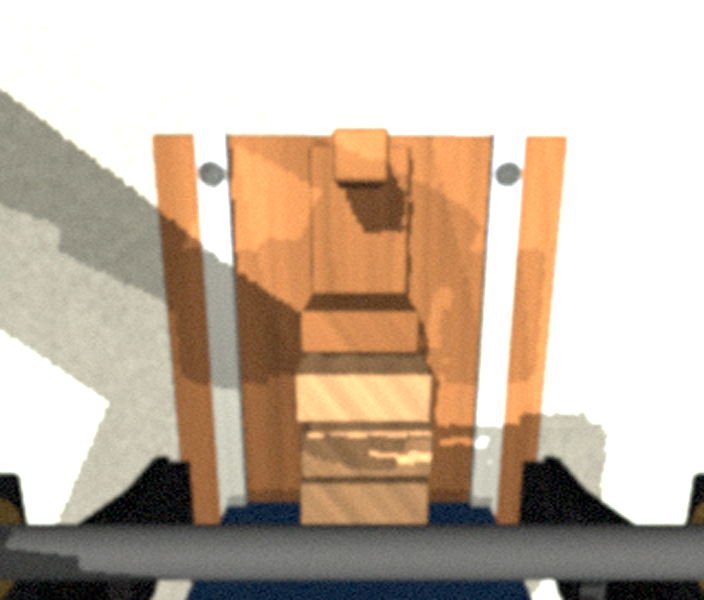

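All three blocks stand upright in a row between pad and jaw. Next I'll locate the handle top (crop 333–389 × 128–183) and move behind it with the fingers shut.

```bash
python3 -c "
from h import *
np.set_printoptions(precision=4,suppress=True)
P=np.array([wz('w14',160+x/2.2,y/2,.105) for x,y in ((333,128),(386,128),(389,183),(333,183))]);print(P[:,:2],P.mean(0))
n=np.array([-.125,.992])
for q,z in (((298,374,432,373),.102),((303,350,417,351),.097),((297,422,432,423),.102)):
  a,b=wz('w14',160+q[0]/2.2,q[1]/2,z),wz('w14',160+q[2]/2.2,q[3]/2,z);m=(a+b)/2;print(m,m[:2]@n)
go(.5315,.075,.195,7.2)
go(.5315,.075,.078,7.2)"
```

```text
[[0.5257 0.0332]
 [0.5438 0.0355]
 [0.5476 0.0161]
 [0.5279 0.0136]] [0.5362 0.0246 0.105 ]
[ 0.5492 -0.0616  0.102 ] -0.12978288055965218
[ 0.5461 -0.0529  0.097 ] -0.12077530924051044
[ 0.5519 -0.0838  0.102 ] -0.1521090439445433
dx 0.36 dy -14.92 dz -0.35 twist -0.1 t 21.07 pos [ 0.5464 -0.0736  0.1942] yaw 7.1 F [-0.5 -1.1 -0.3] op 1.002
dx 0.39 dy -15.14 dz 11.35 twist -0.1 t 21.07 pos [ 0.5464 -0.0736  0.1942] yaw 7.1 F [-0.5 -1.1 -0.3] op 1.002
```

>>> arm_command(
  plan=[
    {"dx": 0.1,"dy": -4,"dz": -0.3,"twist": 0,"claw": 0.6},
    {"dx": 0.2,"dy": -8,"dz": -0.3,"twist": 0,"claw": 0.3},
    {"dx": 0.3,"dy": -12,"dz": -0.3,"twist": 0,"claw": 0},
    {"dx": 0.4,"dy": -15,"dz": -0.2,"twist": 0,"claw": 0},
    {"dx": 0.4,"dy": -15,"dz": 2,"twist": 0,"claw": 0},
    {"dx": 0.4,"dy": -15,"dz": 5,"twist": 0,"claw": 0},
    {"dx": 0.4,"dy": -15,"dz": 5,"twist": 0,"claw": 0},
    {"dx": 0.4,"dy": -15,"dz": 5,"twist": 0,"claw": 0},
  ],
)

```text
time_s: 21.73
position: [0.5294, 0.075, 0.139]
tcp_rot: [[0.992, 0.124, -0.008], [0.124, -0.992, -0.018], [-0.01, 0.017, -1.0]]
force: [0.7, -0.1, 0.5]
opening: 0.48
```

```bash
python3 -c "
from h import *
print(bot.read_state()['tcp_rot'].round(4))
go(.530,.075,.078,7.2)"
```

```text
[[ 0.9923  0.1239 -0.0076]
 [ 0.1238 -0.9922 -0.0179]
 [-0.0098  0.0168 -0.9998]]
dx 0.11 dy -0.09 dz 6.09 twist -0.1 t 21.73 pos [0.5294 0.075  0.139 ] yaw 7.1 F [ 0.7 -0.1  0.5] op 0.480
```

>>> arm_command(
  plan=[
    {"dx": 0.1,"dy": -0.1,"dz": 3,"twist": 0,"claw": 0},
    {"dx": 0.1,"dy": -0.1,"dz": 6.1,"twist": 0,"claw": 0},
    {"dx": 0.1,"dy": -0.1,"dz": 6.1,"twist": 0,"claw": 0},
    {"dx": 0.1,"dy": -0.1,"dz": 6.1,"twist": 0,"claw": 0},
    {"dx": 0.1,"dy": -0.1,"dz": 6.1,"twist": 0,"claw": 0},
    {"dx": 0.1,"dy": -0.1,"dz": 6.1,"twist": 0,"claw": 0},
    {"dx": 0.1,"dy": -0.1,"dz": 6.1,"twist": 0,"claw": 0},
    {"dx": 0.1,"dy": -0.1,"dz": 6.1,"twist": 0,"claw": 0},
  ],
)

```text
time_s: 22.4
position: [0.5308, 0.075, 0.0795]
tcp_rot: [[0.992, 0.124, -0.005], [0.124, -0.992, -0.018], [-0.007, 0.017, -1.0]]
force: [-0.4, 0.8, -0.8]
opening: 0.008
```

```bash
python3 -c "
from h import *
print(bot.read_state()['tcp_rot'].round(4))
go(.5336,.045,.078,7.2)
b=bot.capture('side')[:,:,::-1];cv2.imwrite('pics/side15.png',cv2.resize(b[60:220,300:460],None,fx=3.6,fy=3.6,interpolation=cv2.INTER_CUBIC))"
```

```text
[[ 0.9923  0.1238 -0.0046]
 [ 0.1237 -0.9922 -0.018 ]
 [-0.0068  0.0173 -0.9998]]
dx -0.10 dy 3.01 dz 0.20 twist -0.1 t 22.4 pos [0.5308 0.075  0.0795] yaw 7.1 F [-0.4  0.8 -0.8] op 0.008
```

View pics/side15.png

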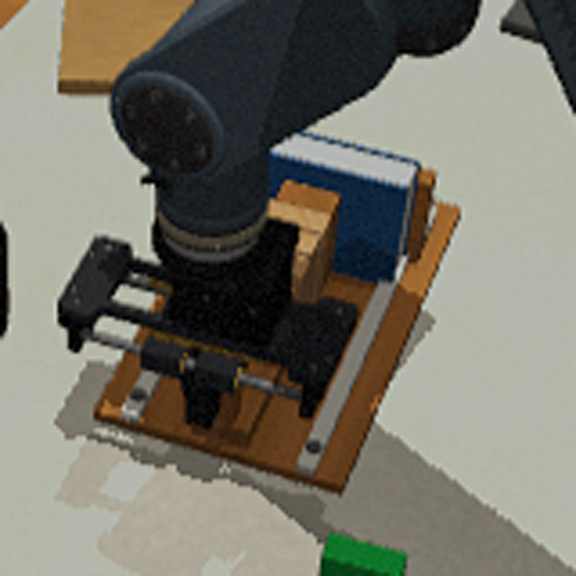

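>>> arm_command(
  plan=[
    {"dx": -0.1,"dy": 0.8,"dz": 0,"twist": 0,"claw": 0},
    {"dx": -0.1,"dy": 1.6,"dz": 0,"twist": 0,"claw": 0},
    {"dx": -0.1,"dy": 2.3,"dz": 0,"twist": 0,"claw": 0},
    {"dx": -0.1,"dy": 2.9,"dz": 0,"twist": 0,"claw": 0},
    {"dx": -0.1,"dy": 3.3,"dz": 0,"twist": 0,"claw": 0},
    {"dx": -0.1,"dy": 3.6,"dz": 0,"twist": 0,"claw": 0},
    {"dx": -0.1,"dy": 3.8,"dz": 0,"twist": 0,"claw": 0},
    {"dx": -0.1,"dy": 3.8,"dz": 0,"twist": 0,"claw": 0},
  ],
)

```text
time_s: 23.12
position: [0.5344, 0.0369, 0.0799]
tcp_rot: [[0.992, 0.124, -0.005], [0.123, -0.992, -0.018], [-0.007, 0.017, -1.0]]
force: [0.1, 1.9, 1.6]
opening: 0.006
```

>>> arm_command(
  plan=[
    {"dx": 0,"dy": 0.3,"dz": 0,"twist": 0,"claw": 0},
    {"dx": 0,"dy": 0.6,"dz": 0,"twist": 0,"claw": 0},
    {"dx": 0,"dy": 0.8,"dz": 0,"twist": 0,"claw": 0},
    {"dx": 0,"dy": 1.0,"dz": 0,"twist": 0,"claw": 0},
    {"dx": 0,"dy": 1.0,"dz": 0,"twist": 0,"claw": 0},
    {"dx": 0,"dy": 1.0,"dz": 0,"twist": 0,"claw": 0},
  ],
)

```text
time_s: 23.62
position: [0.5354, 0.0286, 0.0799]
tcp_rot: [[0.992, 0.122, -0.005], [0.122, -0.992, -0.015], [-0.007, 0.014, -1.0]]
force: [1.2, 9.8, 0.3]
opening: 0.006
```

```bash
python3 -c "
from h import *
go(.5336,.045,.078,7.2)
wrist('w16')
a=cv2.imread('pics/w16.png');cv2.imwrite('pics/w16b.png',cv2.convertScaleAbs(cv2.resize(a,None,fx=1.2,fy=1.2),alpha=1.5))
b=bot.capture('scene')[:,:,::-1];cv2.imwrite('pics/scene16.png',cv2.resize(b[200:380,120:320],None,fx=3.6,fy=3.3,interpolation=cv2.INTER_CUBIC))"
```

```text
dx 0.02 dy -1.65 dz 0.17 twist -0.2 t 23.62 pos [0.5354 0.0286 0.0799] yaw 7.0 F [1.2 9.8 0.3] op 0.006
```

View pics/scene16.png

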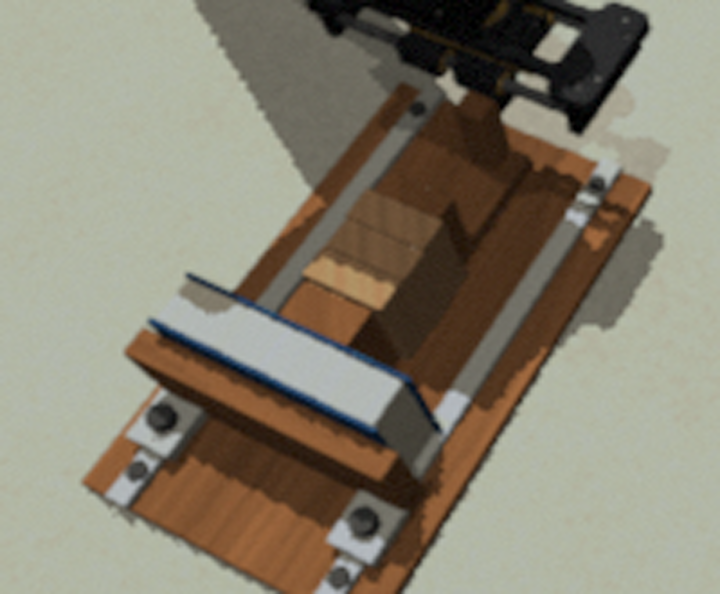

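View pics/w16b.png

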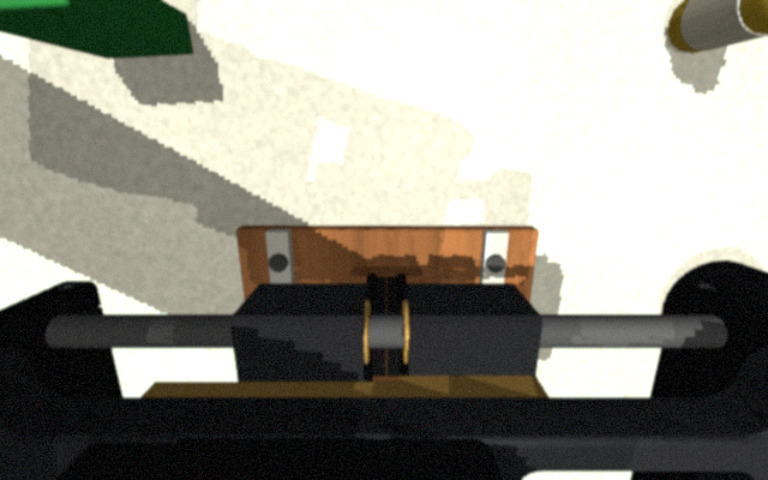

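The scene view shows the three blocks packed tightly between pad and jaw, with 9.8 N at the hand. I'll press harder.

>>> arm_command(
  plan=[
    {"dx": 0,"dy": 0.3,"dz": 0,"twist": 0,"claw": 0},
    {"dx": 0,"dy": 0.4,"dz": 0,"twist": 0,"claw": 0},
    {"dx": 0,"dy": 0.4,"dz": 0,"twist": 0,"claw": 0},
    {"dx": 0,"dy": 0.4,"dz": 0,"twist": 0,"claw": 0},
  ],
)

```text
time_s: 24.05
position: [0.5354, 0.0285, 0.08]
tcp_rot: [[0.993, 0.12, -0.006], [0.12, -0.993, -0.009], [-0.007, 0.008, -1.0]]
force: [1.8, 18.4, 1.7]
opening: 0.007
```

>>> arm_command(
  plan=[
    {"dx": 0,"dy": 0.5,"dz": 0,"twist": 0,"claw": 0},
    {"dx": 0,"dy": 0.6,"dz": 0,"twist": 0,"claw": 0},
    {"dx": 0,"dy": 0.6,"dz": 0,"twist": 0,"claw": 0},
    {"dx": 0,"dy": 0.6,"dz": 0,"twist": 0,"claw": 0},
    {"dx": 0,"dy": 0.6,"dz": 0,"twist": 0,"claw": 0},
    {"dx": 0,"dy": 0.6,"dz": 0,"twist": 0,"claw": 0},
    {"dx": 0,"dy": 0.6,"dz": 0,"twist": 0,"claw": 0},
  ],
)

```text
time_s: 24.63
position: [0.5355, 0.0285, 0.0801]
tcp_rot: [[0.993, 0.116, -0.006], [0.116, -0.993, 0.0], [-0.006, -0.001, -1.0]]
force: [2.0, 24.9, 2.1]
opening: 0.004
```

```bash
python3 -c "
from h import *
go(.5336,.045,.078,7.2)
b=bot.capture('scene')[:,:,::-1];cv2.imwrite('pics/scene17.png',cv2.resize(b[200:380,120:320],None,fx=3.6,fy=3.3,interpolation=cv2.INTER_CUBIC))
cv2.imwrite('pics/scene17f.png',b)
go(.5336,.045,.078,7.2)"
```

```text
dx 0.01 dy -1.66 dz 0.21 twist -0.5 t 24.63 pos [0.5355 0.0285 0.0801] yaw 6.7 F [ 2.  24.9  2.1] op 0.004
dx 0.01 dy -1.65 dz 0.21 twist -0.5 t 24.68 pos [0.5355 0.0286 0.0801] yaw 6.7 F [ 2.5 24.5  2.6] op 0.007
```

View pics/scene17.png

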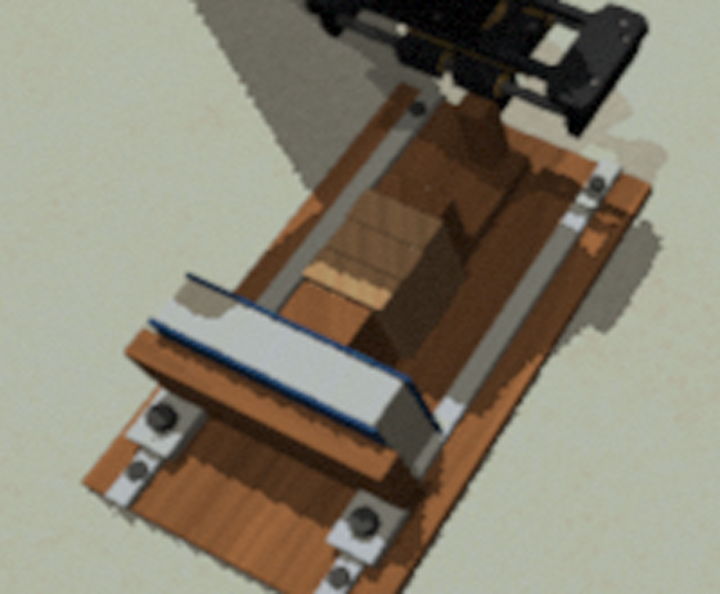

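View pics/scene17f.png

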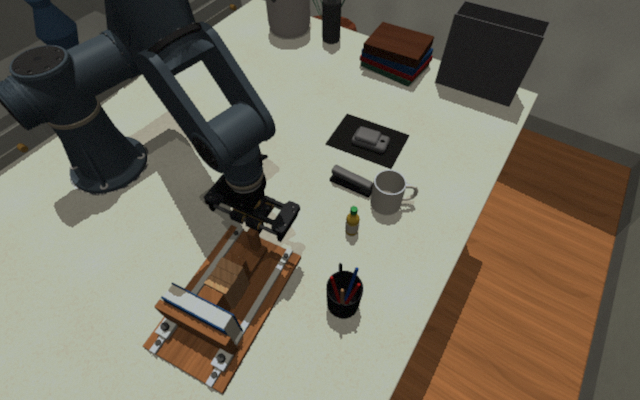

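The push is steady at about 25 N with no further movement. The blocks are packed upright and the bystanders are where they were, so I'm handing in while still pressing.

```bash
python3 -c "
from rig import bot
print(bot.hand_in())"
```

```text
the job is handed in; nothing more can be done
None
```

The press is packed with three wooden blocks and its jaw is held pressed onto them. I handed in after about 25 s, with the closed fingers still pushing the handle.

- **Gap:** I measured about 82 mm with the jaw open, so about 50 mm at its stop. Two blocks (44 mm) would not have been enough, so I used three (66 mm).
- **Blocks:** They went in one after another from the pad outwards, upright, broad faces towards pad and jaw, within a few mm of the press's centre line.
- **Pressing:** The reaction rose from 10 to 18 to about 25 N with no further movement, so the jaw is bearing on something solid. From the measured gap it should be about 16 mm into its 32 mm travel. I could not see the jaw face itself at the end.
- **Last pictures:** They show the blocks packed tightly against the pad, and the mug, glue bottle, pen cup, stapler and mouse where they were. The arm hides the green look-alike's spot in the last picture. A wrist view about a second earlier showed a large green object at its edge, and no command went near it.

**What went less well:**
- One move call was refused because it left out the gripper value. The arm did not move.
- The tool drifted up to about 3.5° off vertical during the moves. I corrected most of it before the third block, and the placing was not affected.
- The fixed cameras disagreed by about 5–9 mm. I averaged them, and the wrist camera's readings agreed with the averages within about 4 mm, so I worked from those.

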